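# Load the sampler tray and clear the bench for the next run

## Task

Get the sampler ready for its next run: seat both orange vial racks flat and square in the pockets of the pulled-out tray, one rack to a pocket, and only then push the tray fully home. Also clear the bench of what the last run left: put every steel column in the grey bin and every blue cap in the white bin (before or after the racks, as you like), without disturbing the bottle, the beaker or the yellow box.

Things in the scene. Friction and masses are not known exactly. Their poses are not given: they have to be found in the camera images.
- tray_pocket0 (a point): Centre of the floor of the right-hand pocket (smaller y) of the sliding aluminium tray (85 mm in x, 212 mm in y, top 40 mm above the bench). Pocket: recess 59 mm (x) by 93 mm (y), 12 mm deep, 3 mm lead-in chamfer, floor 28 mm above the bench. Axes of the tray: x along the slide toward the module, y left, z up. Moves with the tray.
- tray_pocket1 (a point): Centre of the floor of the left-hand pocket (larger y), like tray_pocket0 and 102 mm from it. Behind the tray's base (+x) stands a low white sampler module, fixed, 100 mm tall, 260 mm wide, its front 145 mm beyond the pocket centres when the tray is pulled out.
- tray_handle (a point): Centre of the robot-facing side of the tray's green upright push plate (8 mm thick, 110 mm wide in y, from 20 to 70 mm above the bench; this point is 55 mm above the bench). It stands 84 mm in front of (-x of) the pocket centres, with 34 mm free between plate and tray body rim. Axes as the tray.
- tray (a joint): How far the tray has been pushed in, m: 0 fully pulled out, 0.100 fully home against its stop. It slides along the tray's +x, away from the robot, with about 4 N of friction, and stays where it is left.
- column_bin: Grey open bin for columns, fixed to the bench: 170 (x) by 150 (y) by 45 mm high outside, walls and floor 5 mm. Origin at the centre of its underside, z up.
- cap_bin: White open bin for caps, fixed, same size and axes as the grey one. The two bins may be swapped.
- bottle: Bystander: clear bottle with blue cap, 70 mm across, 160 mm tall, standing loose. Origin at the centre of its underside.
- beaker: Bystander: glass beaker, 70 mm across, 90 mm tall, standing loose. Origin at the centre of its underside.
- tip_box: Bystander: yellow box with clear lid, 85 (x) by 100 (y) by 55 mm tall, loose. Origin at the centre of its underside.
- rack0: Orange vial rack: solid block 56 mm (x) by 90 mm (y) by 45 mm tall, with fifteen white vial caps showing 8 mm more on top (to be ignored by the grip); 0.15 to 0.31 kg. Origin at the centre of its underside, z up. It fits either pocket, either way round, with 1.5 mm of play each side.
- rack1: Orange vial rack: solid block 56 mm (x) by 90 mm (y) by 45 mm tall, with fifteen white vial caps showing 8 mm more on top (to be ignored by the grip); 0.15 to 0.31 kg. Origin at the centre of its underside, z up. It fits either pocket, either way round, with 1.5 mm of play each side.
- column0: Loose steel column: tube 12 mm in diameter and 64 mm long in the middle, between two hexagonal end nuts 18 mm across flats and 18 mm long, 108 mm over its red end plugs; about 0.1 kg. Origin at its middle, on its axis (9 mm above what it lies on); x along its length. May be absent (None).
- column1: Loose steel column: tube 12 mm in diameter and 64 mm long in the middle, between two hexagonal end nuts 18 mm across flats and 18 mm long, 108 mm over its red end plugs; about 0.1 kg. Origin at its middle, on its axis (9 mm above what it lies on); x along its length. May be absent (None).
- column2: Loose steel column: tube 12 mm in diameter and 64 mm long in the middle, between two hexagonal end nuts 18 mm across flats and 18 mm long, 108 mm over its red end plugs; about 0.1 kg. Origin at its middle, on its axis (9 mm above what it lies on); x along its length. May be absent (None).
- cap0: Loose blue ribbed bottle cap: disc 60 mm in diameter, 30 mm tall, 40 g, lying flat. Origin at the centre of its underside, z up. May be absent (None).
- cap1: Loose blue ribbed bottle cap: disc 60 mm in diameter, 30 mm tall, 40 g, lying flat. Origin at the centre of its underside, z up. May be absent (None).

How it is judged:
By the outcome, as a careful person would: the job done as asked, in the order asked, and still so for the second after the job is handed in, with the robot touching nothing.
Of column0, column1, column2, cap0, cap1 only 3 to 5 are there at a start; the rules pass over those that are not, and their reading is None.
At some moment in a run one of rack0, rack1, column0, column1, column2, cap0, cap1 may be knocked a few centimetres aside while the robot is not near it.
Once in a run the grip may slacken for a moment while it holds something.
It also fails if it takes over 210 s, if anything falls off the work surface, if the arm or the gripper's body presses on something with over 40 N, if the wrist force passes 120 N, or if a joint passes its speed limit or range.

## Robot

A 6-joint arm with a two-finger parallel gripper is mounted at the origin on the work surface. World frame = base frame: x ahead of the robot, y to its left, z up, the work surface at z = 0. Lengths are in m, angles in degrees, forces in N, time in s.
With the tool pointing down it reaches from about 0.375 to 0.9 m from the base axis. Payload 3.1 kg.
Tool frame: the origin (TCP) lies at the very end of the fingers, on their centre line; the grasp point (between the pads) lies behind it (arm.grip_point_offset is the z of the grasp point in the tool frame, in m); z points along the fingers, y is the line along which they close (so a half turn about z gives the same grasp; the last joint's range is limited). The gripper opens to 85 mm and grips with 20 to 120 N. Pads are 22 mm wide; open, the fingers measure 114 mm over their backs; the gripper's body (76 mm by 85 mm) begins 54 mm behind the grasp point. The pads swing forward as they close: fully open they stand 13 mm farther back than shut.
Start: joints at [-76.06, 30.224, 82.088, -0, 67.689, -10.227], TCP at [0.256, -0.57, 0.231] pointing down, gripper open.
Joint ranges: [-176.69, 176.69], [-43.24, 126.21], [12.49, 139.97], [-82, 262], [0, 151.66], [-163.58, 163.58]. Speed limits (degrees/s): [159.86, 159.86, 180, 180, 180, 180].

## Interface

Orientations are given as a 3x3 rotation matrix whose columns are the frame's x, y, z axes.
In Python, from bench import telemetry, viewer, arm gives the robot as it stands.
- The arm moves only by the tool move_arm, never from a script. Its arguments are lists of equal length, an entry for each row: "dr": the turn, a rotation vector about the tool's x, y, z in degrees, a list of three; "slide": the shift along the tool's x, y, z in cm, a list of three; "grip": the finger opening in cm, from 0 to 8.54. In form: {"dr": [[ax, ay, az], ...], "slide": [[x, y, z], ...], "grip": [grip, ...]}. A call has 1 to 5 rows; each row shifts and turns the commanded pose from where the row before left it, along the tool's axes as they then stand; what a row does not reach is not made up. A row lasts 1/12 s, in which the tool goes at most 41.7 mm and 7.16 degrees, less where a joint would pass 70% of its speed; a pose out of reach is approached as far as the arm can. A call is refused whole if a number of a shift passes 4.17 or a number of a turn 7.16, either way. A call with a gripper value outside its range is refused whole. The fingers move at their own pace and stop on an object; the grip force is fixed at half the most. Time passes only in rows, so rows that do not move let the fingers close. It gives the time, the measured TCP pose, the force, the opening and the grip force at its end, in the units of the state.
- telemetry.sense(): the state, without advancing time (a new reading comes with each control period).
- viewer.camera(name): name is "scene" or "top"; returns a dict with "color" (420x560x3 uint8, red, green, blue), "K" (3x3 intrinsics, pixels), "R" (3x3) and "t" (3): a world point X has camera coordinates R X + t. Camera axes: x right, y down, z forward; pixel columns grow to the right and rows downward; lengths in m; the calibration is good to about 2 mm. A picture is of the moment at which its call begins. There is no depth.
- arm.job_done(): hands the job in; it is judged then, once.
The state is a dict: "t": time; "joint_pos": joint angles; "dq": joint speeds; "tau": joint torques, N m; "tcp_pos": TCP position; "ee_rot": TCP orientation; "ft_force": force on the tool from outside, world axes, zero at the start; "torque": the same for the moment, N m; "gripper_width": finger opening in m; "grasp_force": force on a finger pad.
Only numpy, scipy, OpenCV 4.12 (cv2) and the standard library are available. Lean on these libraries where they do the work, as an engineer would, in place of code of your own. Each camera call takes 0.05 s, during which the arm holds its last target. There are 200 camera calls.

## Working session

There is one attempt and no reset: what is moved stays moved. The work goes in short steps, Python scripts to look and compute and a tool call to move; the robot and the scene stay as the last step left them, time stands still between calls to the robot, and variables do not carry over. Pictures are saved under pics/ and viewed, at most 14 in all, crops included, and the job is handed in when it is done.

Besides the shell and the picture viewer there is one more tool, called after "Call:" as a command line: name --argument value ..., lists and objects as JSON in quotes. move_arm: Moves the arm, as the interface text tells. Its arguments: {"type":"object","properties":{"dr":{"type":"array"},"slide":{"type":"array"},"grip":{"type":"array"}},"required":["dr","slide","grip"]}

```bash
ls; mkdir -p pics; python3 - <<'E'
from bench import telemetry, viewer, arm
import cv2,numpy as np
for n in("top","scene"):
    c=viewer.camera(n); cv2.imwrite(f"pics/{n}0.png",c["color"][:,:,::-1]); print(n,c["K"].tolist(),c["R"].tolist(),c["t"].tolist())
s=telemetry.sense(); print(s); print(arm.grip_point_offset)
E
```

```text
pics
top [[471.51078726876625, 0.0, 273.9056048372265], [0.0, 471.51078726876625, 212.78567672160048], [0.0, 0.0, 1.0]] [[-0.027535406932115074, -0.9996127105713082, 0.004028675882304414], [-0.9983105040917618, 0.02729280277316189, -0.05129561713087904], [0.05116579702433327, -0.005434315142418345, -0.998675387417652]] [-0.0324749728520849, 0.5067587194828361, 1.3671839631893565]
scene [[465.98798803144433, 0.0, 279.2929490812018], [0.0, 465.98798803144433, 216.0565149161605], [0.0, 0.0, 1.0]] [[0.7293861750310285, 0.6841018021927919, 0.0007293217261956767], [0.5610834302212249, -0.5976139464376534, -0.5727503429544123], [-0.39138368898663856, 0.4181653922310972, -0.8197295363322116]] [-0.35781595273952904, -0.266166288846819, 1.358508512694057]
{'t': 0.1, 'joint_pos': array([-7.60601255e+01,  3.02735023e+01,  8.21488967e+01,  3.12541535e-04,
        6.76888999e+01, -1.02272451e+01]), 'dq': array([ 0.02759399, -0.00221044, -0.21825938,  0.06574875,  0.02996407,
       -0.00076878]), 'tau': array([ 2.96102680e-04, -4.43305206e+01, -1.78587019e+01, -1.37480170e-04,
        3.89045643e-03,  3.75044678e-06]), 'tcp_pos': array([ 0.25574739, -0.56958023,  0.23043376]), 'ee_rot': array([[ 9.12356140e-01,  4.09397190e-01, -4.63064579e-04],
       [ 4.09397302e-01, -9.12354257e-01,  1.88653678e-03],
       [ 3.49863915e-04, -1.91077080e-03, -9.99998113e-01]]), 'ft_force': array([-0.1376784 , -0.40827203, -0.073151  ]), 'torque': array([0.00656469, 0.02530094, 0.01555263]), 'grasp_force': 0.0, 'gripper_width': 0.08525615842818253}
-0.0187
```

View pics/top0.png

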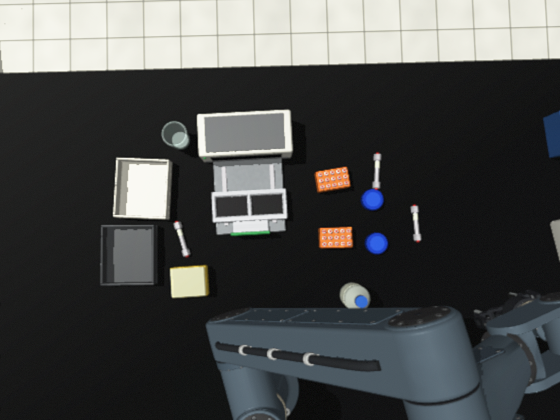

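View pics/scene0.png

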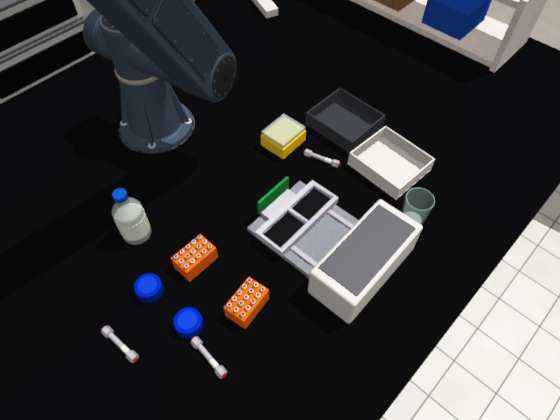

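```bash
cat > h.py <<'E'
from bench import telemetry, viewer, arm
import cv2,numpy as np
from scipy.optimize import minimize
def cams():
    return {n:viewer.camera(n) for n in("top","scene")}
def proj(c,P):
    q=np.asarray(P)@np.asarray(c["R"]).T+c["t"]; q=q@np.asarray(c["K"]).T
    return q[:,:2]/q[:,2:]
def unproj(c,uv,z):
    R=np.asarray(c["R"]); C=-R.T@c["t"]
    d=R.T@np.linalg.solve(c["K"],[uv[0],uv[1],1.]); return C+d*(z-C[2])/d[2]
def mask(c,kind):
    h=cv2.cvtColor(c["color"],cv2.COLOR_RGB2HSV)
    H,S,V=[h[...,i].astype(int) for i in range(3)]
    if kind=="orange": m=(H>=4)&(H<=14)&(S>170)&(V>90)
    elif kind=="blue": m=(H>108)&(H<128)&(S>170)&(V>70)
    elif kind=="red": m=((H<4)|(H>174))&(S>140)&(V>80)
    return m.astype(np.uint8)
def comps(m,amin):
    n,l,s,ce=cv2.connectedComponentsWithStats(m)
    return [(l==i,s[i,4],ce[i]) for i in range(1,n) if s[i,4]>=amin]
def rot(a): return np.array([[np.cos(a),-np.sin(a)],[np.sin(a),np.cos(a)]])
def solid(kind,x,y,a):
    if kind=="rack": b=np.array([[sx*.028,sy*.045] for sx,sy in((1,1),(1,-1),(-1,-1),(-1,1))]); hs=(0,.045)
    elif kind=="cap":
        t=np.linspace(0,2*np.pi,40); b=.03*np.c_[np.cos(t),np.sin(t)]; hs=(0,.03)
    b=b@rot(a).T+[x,y]
    return np.vstack([np.c_[b,np.full(len(b),h)] for h in hs])
def fit(kind,cs,masks,x0):
    """cs: cameras, masks: binary mask of the object in each. Maximises IoU of the silhouette hull"""
    S=8
    pre=[]
    for c,m in zip(cs,masks):
        p=cv2.findNonZero(m.astype(np.uint8)); hull=cv2.convexHull(p)[:,0]
        lo=hull.min(0)-8; sz=(hull.max(0)-lo+9)*S
        M=np.zeros((sz[1],sz[0]),np.uint8)
        mm=m[lo[1]:lo[1]+sz[1]//S,lo[0]:lo[0]+sz[0]//S].astype(np.uint8)
        mm=cv2.morphologyEx(mm,cv2.MORPH_CLOSE,np.ones((7,7)))
        M=(cv2.resize(mm*255,(mm.shape[1]*S,mm.shape[0]*S),interpolation=cv2.INTER_LINEAR)>127)
        pre.append((c,lo,M))
    def f(p):
        e=0
        for c,lo,M in pre:
            q=(proj(c,solid(kind,*p))-lo+.5)*S-.5
            r=np.zeros(M.shape,np.uint8); cv2.fillConvexPoly(r,cv2.convexHull(np.round(q).astype(np.int32)),1)
            r=r>0; e+=1-(r&M).sum()/(r|M).sum()
        return e
    o=minimize(f,x0,method="Nelder-Mead",options=dict(initial_simplex=np.array(x0)+np.array([[0,0,0],[.006,0,0],[0,.006,0],[0,0,.15]]),xatol=1e-4,fatol=1e-5))
    return o.x,o.fun
def find(kind,C=None,show=True):
    C=C or cams(); col={"rack":"orange","cap":"blue"}[kind]; z={"rack":.03,"cap":.02}[kind]
    tt=comps(mask(C["top"],col),60); ss=comps(mask(C["scene"],col),60); out=[]
    for m,a,ce in tt:
        p=unproj(C["top"],ce,z)
        d=[np.hypot(*(unproj(C["scene"],s[2],z)-p)[:2]) for s in ss]
        cs,ms=[C["top"]],[m]
        if d and min(d)<.02: cs.append(C["scene"]); ms.append(ss[int(np.argmin(d))][0])
        a0=0.
        x,f=fit(kind,cs,ms,[p[0],p[1],a0]); out.append((np.round(x[:2],4),round(np.degrees(x[2]),1),len(cs),round(f,3)))
        if show: print(kind,out[-1],a)
    return out
def columns(C=None):
    C=C or cams()
    for n in C:
        for m,a,ce in comps(mask(C[n],"red"),2): print(n,"red",np.round(ce,1),a,np.round(unproj(C[n],ce,.009),4))
E
python3 - <<'E'
from h import *
C=cams(); find("rack",C); find("cap",C); columns(C)
for n,u in(("top",[(200,180),(235,180),(128,255),(143,189),(189,282),(355,297),(176,135),(250,213)]),):
    for p in u: print(p,np.round(unproj(C[n],p,.04),3))
a=C["top"]["color"][150:245,200:300]; b=C["scene"]["color"][170:290,235:365]
a=cv2.resize(a,None,fx=5,fy=5,interpolation=cv2.INTER_CUBIC); b=cv2.resize(b,(int(130*2.3),int(120*2.3)))
o=np.zeros((475,800,3),np.uint8); o[:,:500]=a; o[:276,500:799]=b
cv2.imwrite("pics/c1.png",o[:,:,::-1])
E
```

```text
rack (array([ 0.5984, -0.2183]), np.float64(8.4), 2, np.float64(0.079)) 339
rack (array([ 0.4301, -0.2214]), np.float64(0.5), 2, np.float64(0.095)) 333
cap (array([ 0.5372, -0.3346]), np.float64(0.5), 2, np.float64(0.095)) 389
cap (array([ 0.4095, -0.3414]), np.float64(1.8), 2, np.float64(0.089)) 403
cap (array([ 0.2591, -0.29  ]), np.float64(-1.3), 1, np.float64(0.727)) 99
top red [377.  152.2] 4 [ 0.6768 -0.3562  0.009 ]
top red [375.5 188. ] 2 [ 0.5708 -0.3476  0.009 ]
top red [414.  204.5] 4 [ 0.519  -0.4591  0.009 ]
top red [175.5 221. ] 2 [0.4897 0.2426 0.009 ]
top red [417.8 241.2] 4 [ 0.4109 -0.4655  0.009 ]
top red [187.5 256. ] 2 [0.3865 0.2093 0.009 ]
scene red [303.5 150.5] 2 [0.3848 0.2106 0.009 ]
scene red [339.  164.2] 8 [0.4881 0.2386 0.009 ]
scene red [198.  245.5] 2 [ 0.4045 -0.1919  0.009 ]
scene red [181.  250.5] 2 [ 0.3856 -0.2286  0.009 ]
scene red [192.5 250. ] 2 [ 0.4044 -0.2091  0.009 ]
scene red [203.5 250. ] 2 [ 0.4234 -0.1912  0.009 ]
scene red [175.  255.5] 2 [ 0.3858 -0.2471  0.009 ]
scene red [186.5 255. ] 2 [ 0.4045 -0.2277  0.009 ]
scene red [180.5 26
[... 466 characters left out ...]
298. ] 2 [ 0.565 -0.228  0.009]
scene red [252.5 300.5] 4 [ 0.6    -0.2034  0.009 ]
scene red [240.5 302.5] 4 [ 0.5841 -0.2249  0.009 ]
scene red [228.5 304. ] 2 [ 0.5674 -0.2455  0.009 ]
scene red [247.5 307. ] 2 [ 0.603  -0.2218  0.009 ]
scene red [235.5 308.5] 4 [ 0.5863 -0.2423  0.009 ]
scene red [242.3 313.3] 3 [ 0.6053 -0.2399  0.009 ]
scene red [135.5 359.5] 14 [ 0.5178 -0.4603  0.009 ]
scene red [224.2 375.4] 13 [ 0.674  -0.3578  0.009 ]
(200, 180) [0.605 0.164 0.04 ]
(235, 180) [0.602 0.063 0.04 ]
(128, 255) [0.395 0.373 0.04 ]
(143, 189) [0.583 0.328 0.04 ]
(189, 282) [0.314 0.201 0.04 ]
(355, 297) [ 0.258 -0.27   0.04 ]
(176, 135) [0.737 0.231 0.04 ]
(250, 213) [0.506 0.022 0.04 ]
```

View pics/c1.png

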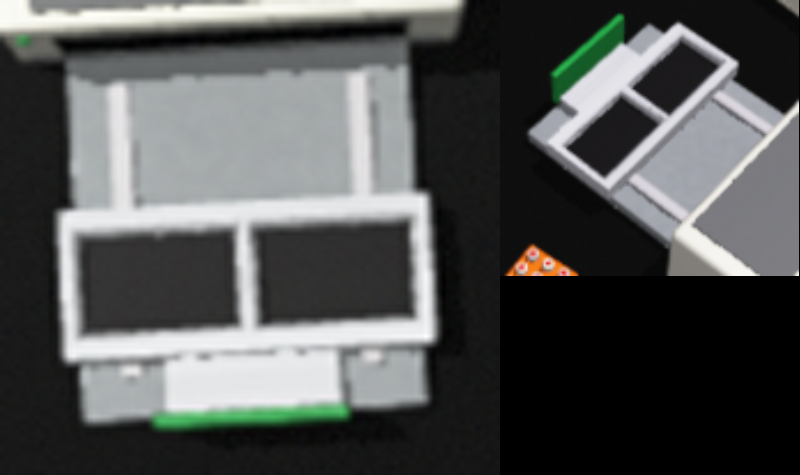

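Call:
move_arm --dr '[[0, 0, 7], [0, 0, 7], [0, 0, 7], [0, 0, 0], [0, 0, 0]]' --slide '[[0, 0, 0], [0, 0, 0], [0, 0, 0], [3.6, -1.6, 2], [3.6, -1.6, 2]]' --grip '[6, 6, 6, 5, 5]'

```text
t: 0.62
tcp_pos: [0.3215, -0.5383, 0.1943]
ee_rot: [[0.999, 0.05, 0.001], [0.05, -0.999, -0.004], [0.001, 0.004, -1.0]]
ft_force: [0.7, -0.5, -0.6]
gripper_width: 0.05
grasp_force: 0.0
```

Call:
move_arm --dr '[[0, 0, 0], [0, 0, 0], [0, 0, 0], [0, 0, 0], [0, 0, 0]]' --slide '[[3.6, -1.6, 2], [3.6, -1.6, 2], [3.6, -1.6, 2], [3.5, -1.6, 2], [0, 0, 0]]' --grip '[5, 5, 5, 5, 5]'

```text
t: 1.03
tcp_pos: [0.4579, -0.4618, 0.1133]
ee_rot: [[0.998, 0.061, -0.002], [0.061, -0.998, 0.008], [-0.001, -0.008, -1.0]]
ft_force: [-0.8, 1.2, -0.6]
gripper_width: 0.0501
grasp_force: 0.0
```

```bash
cat >> h.py <<'E'
def go(x,y,z,yaw,step=3.8):
    """print the tool-axes move to a tool-down pose"""
    s=telemetry.sense(); R=s["ee_rot"]; p=s["tcp_pos"]
    psi=np.degrees(np.arctan2(R[1,0],R[0,0])); a=np.radians(yaw)
    T=np.array([[np.cos(a),np.sin(a),0],[np.sin(a),-np.cos(a),0],[0,0,-1]])
    d=T.T@(np.array([x,y,z])-p)*100
    print("t%.1f at"%s["t"],np.round(p,4),"psi %.1f turn %.1f (tilt %.1f %.1f)"%(psi,(psi-yaw+180)%360-180,*np.degrees(R[2,:2])),"then slide",np.round(d,2),"w %.4f gf %.1f F"%(s["gripper_width"],s["grasp_force"]),np.round(s["ft_force"],1))
E
python3 - <<'E'
from h import *
C=cams()
# tray fit on stored first pictures
I={n:cv2.imread(f"pics/{n}0.png") for n in C}
def masks(n):
    g=cv2.cvtColor(I[n],cv2.COLOR_BGR2GRAY); m=(g<85).astype(np.uint8)
    return g,m
S=6
def rect(p,dx,dy,z,oy):
    b=np.array([[sx*dx/2,sy*dy/2+oy] for sx,sy in((1,1),(1,-1),(-1,-1),(-1,1))])@rot(p[2]).T+p[:2]
    return np.c_[b,np.full(4,z)]
pre={}
for n in C:
    g,m=masks(n); seed=[proj(C[n],np.array([[.506+.004,.022+o,.028]]))[0] for o in(-.051,.051)]
    nl,l=cv2.connectedComponents(m,connectivity=4); M=np.zeros_like(m)
    for s in seed:
        k=l[int(round(s[1])),int(round(s[0]))]; M|=((l==k)&(k>0)).astype(np.uint8); print(n,s,(l==k).sum())
    gg=cv2.resize(M*255,None,fx=S,fy=S,interpolation=cv2.INTER_LINEAR)>127
    pre[n]=gg
def f(p,names):
    e=0
    for n in names:
        r=np.zeros(pre[n].shape,np.uint8)
        for o in(-.051,.051):
            A=(proj(C[n],rect(p,.059,.093,.028,o))+.5)*S-.5; B=(proj(C[n],rect(p,.059,.093,.038,o))+.5)*S-.5
            _,q=cv2.intersectConvexConvex(A.astype(np.float32),B.astype(np.float32))
            cv2.fillConvexPoly(r,np.round(q).astype(np.int32),1)
        r=r>0; e+=1-(r&pre[n]).sum()/(r|pre[n]).sum()
    return e
x0=np.array([.51,.022,-.02])
for names in(["top"],["scene"],["top","scene"]):
    o=minimize(f,x0,args=(names,),method="Nelder-Mead",options=dict(initial_simplex=x0+np.array([[0,0,0],[.005,0,0],[0,.005,0],[0,0,.05]]),xatol=1e-4,fatol=1e-5))
    print(names,np.round(o.x[:2],4),np.degrees(o.x[2]),o.fun)
go(.465,-.462,.1,3.4); print(telemetry.sense()["ee_rot"].round(4))
E
```

```text
top [267.89153718 211.19469588] 563
top [232.6668748  212.15573533] 566
scene [276.9512263 224.8801863] 666
scene [304.91215865 200.20638503] 585
['top'] [0.5295 0.0247] 0.4134208433846248 0.13409381663113007
['scene'] [0.5295 0.0235] 1.8019223082910036 0.06705139915303493
['top', 'scene'] [0.5302 0.0236] 1.651911267743003 0.20888885202092455
t1.1 at [ 0.4548 -0.4664  0.1163] psi 3.4 turn -0.0 (tilt -0.1 -0.1) then slide [ 1.05 -0.38  1.63] w 0.0500 gf 0.0 F [ 0.1 -0.5 -0.1]
[[ 0.9983  0.0588 -0.002 ]
 [ 0.0588 -0.9983  0.0022]
 [-0.0018 -0.0024 -1.    ]]
```

Call:
move_arm --dr '[[0, 0, 0], [0, 0, 0], [0, 0, 0], [0, 0, 0], [0, 0, 0]]' --slide '[[1.05, -0.38, 3], [0, 0, 4], [0, 0, 3], [0, 0, 1.2], [0, 0, 0]]' --grip '[5, 5, 5, 5, 5]'

```text
t: 1.55
tcp_pos: [0.4618, -0.4632, 0.0032]
ee_rot: [[0.999, 0.053, -0.004], [0.053, -0.999, 0.005], [-0.003, -0.005, -1.0]]
ft_force: [-0.1, 0.6, -0.1]
gripper_width: 0.0498
grasp_force: 0.0
```

Call:
move_arm --dr '[[0, 0, 0], [0, 0, 0], [0, 0, 0], [0, 0, 0], [0, 0, 0]]' --slide '[[0, 0, 0], [0, 0, 0], [0, 0, 0], [0, 0, 0], [0, 0, 0]]' --grip '[0.6, 0.6, 0.6, 0.6, 0.6]'

```text
t: 1.97
tcp_pos: [0.465, -0.4656, 0.0085]
ee_rot: [[0.998, 0.055, 0.002], [0.055, -0.998, -0.004], [0.002, 0.004, -1.0]]
ft_force: [-1.4, 0.5, 6.9]
gripper_width: 0.0091
grasp_force: 58.7
```

Call:
move_arm --dr '[[0, 0, 0], [0, 0, 0], [0, 0, 0], [0, 0, 0], [0, 0, 0]]' --slide '[[0, 0, 0], [0, 0, 0], [0, 0, -2], [0, 0, -4], [0, 0, -4]]' --grip '[0.6, 0.6, 0.6, 0.6, 0.6]'

```text
t: 2.38
tcp_pos: [0.4634, -0.4627, 0.1059]
ee_rot: [[0.998, 0.055, -0.002], [0.055, -0.998, 0.003], [-0.002, -0.003, -1.0]]
ft_force: [0.2, -1.4, -1.0]
gripper_width: 0.0087
grasp_force: 58.9
```

```bash
python3 - <<'E'
from h import *
C=cams()
for n in C: cv2.imwrite(f"pics/{n}1.png",C[n]["color"][:,:,::-1])
go(.395,.35,.16,3.4)
g={}
for (u,v) in [(115,159),(172,160),(170,219),(112,217),(101,226),(157,225),(156,284),(101,285)]: print(np.round(unproj(C["top"],(u,v),.045),3))
E
```

```text
t2.5 at [ 0.4677 -0.4684  0.114 ] psi 3.2 turn -0.2 (tilt 0.5 0.8) then slide [ -2.4  -82.12  -4.6 ] w 0.0083 gf 58.9 F [ 1.3 -0.4 -0.5]
[0.671 0.406 0.045]
[0.664 0.242 0.045]
[0.494 0.251 0.045]
[0.505 0.416 0.045]
[0.48  0.448 0.045]
[0.478 0.288 0.045]
[0.311 0.293 0.045]
[0.313 0.449 0.045]
```

View pics/scene1.png

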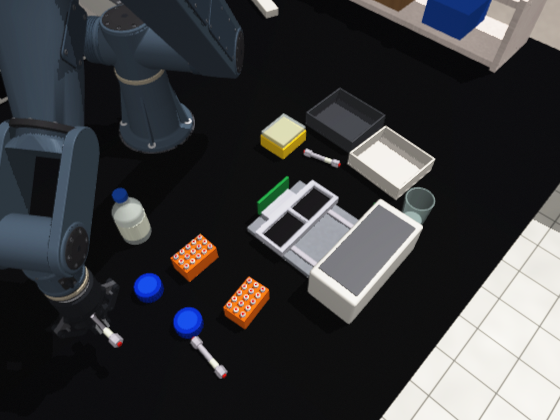

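Call:
move_arm --dr '[[0, 0, 0], [0, 0, 0], [0, 0, 0], [0, 0, 0], [0, 0, 0]]' --slide '[[0, 0, 0], [0, 0, 0], [0, 0, 0], [0, 0, 0], [0, 0, 0]]' --grip '[0.6, 0.6, 0.6, 0.6, 0.6]'

```text
t: 2.9
tcp_pos: [0.4636, -0.4631, 0.1042]
ee_rot: [[0.998, 0.055, -0.002], [0.055, -0.998, 0.003], [-0.002, -0.003, -1.0]]
ft_force: [0.8, -0.4, -2.2]
gripper_width: 0.0087
grasp_force: 58.9
```

```bash
python3 - <<'E'
from h import *
go(.395,.35,.16,3.4)
c=viewer.camera("scene")["color"][260:370,50:180]
go(.395,.35,.16,3.4)
cv2.imwrite("pics/c2.png",cv2.resize(c,None,fx=5,fy=5,interpolation=cv2.INTER_CUBIC)[:,:,::-1])
E
```

```text
t2.9 at [ 0.4636 -0.4631  0.1042] psi 3.2 turn -0.2 (tilt -0.1 -0.1) then slide [ -2.03 -81.57  -5.58] w 0.0087 gf 58.9 F [ 0.8 -0.4 -2.2]
t3.0 at [ 0.4638 -0.4633  0.1044] psi 3.2 turn -0.2 (tilt -0.1 -0.1) then slide [ -2.04 -81.59  -5.56] w 0.0088 gf 58.9 F [ 0.9 -0.1 -1.7]
```

View pics/c2.png

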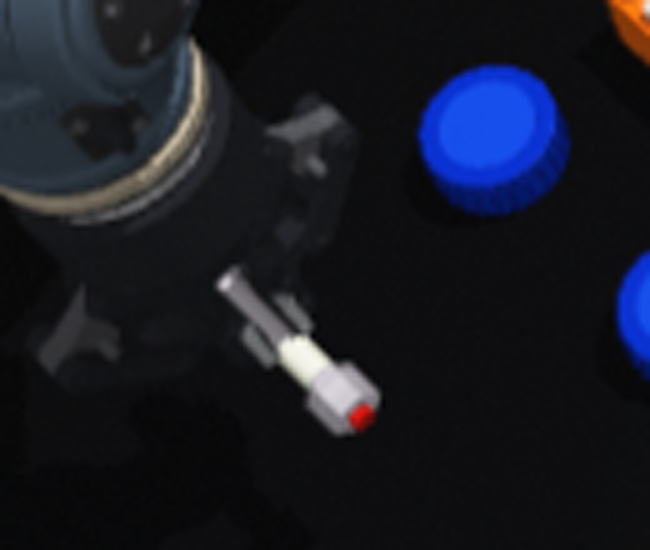

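Call:
move_arm --dr '[[0, 0, 0], [0, 0, 0], [0, 0, 0], [0, 0, 0], [0, 0, 0]]' --slide '[[0, -2, -3], [-0.1, -3.9, -2.6], [-0.1, -3.9, 0], [-0.1, -3.9, 0], [-0.1, -3.9, 0]]' --grip '[0.6, 0.6, 0.6, 0.6, 0.6]'

```text
t: 3.37
tcp_pos: [0.4505, -0.2914, 0.159]
ee_rot: [[0.999, 0.054, 0.0], [0.054, -0.999, -0.0], [0.0, 0.0, -1.0]]
ft_force: [1.8, -0.1, -0.7]
gripper_width: 0.0089
grasp_force: 58.9
```

Call:
move_arm --dr '[[0, 0, 0], [0, 0, 0], [0, 0, 0], [0, 0, 0], [0, 0, 0]]' --slide '[[-0.1, -3.9, 0], [-0.1, -3.9, 0], [-0.1, -3.9, 0], [-0.1, -3.9, 0], [-0.1, -3.9, 0]]' --grip '[0.6, 0.6, 0.6, 0.6, 0.6]'

```text
t: 3.78
tcp_pos: [0.4346, -0.0967, 0.1587]
ee_rot: [[0.999, 0.055, -0.0], [0.055, -0.999, 0.0], [-0.0, -0.0, -1.0]]
ft_force: [-0.1, 0.0, -2.1]
gripper_width: 0.0083
grasp_force: 58.9
```

Call:
move_arm --dr '[[0, 0, 0], [0, 0, 0], [0, 0, 0], [0, 0, 0], [0, 0, 0]]' --slide '[[-0.1, -3.9, 0], [-0.1, -3.9, 0], [-0.1, -3.9, 0], [-0.1, -3.9, 0], [-0.1, -3.9, 0]]' --grip '[0.6, 0.6, 0.6, 0.6, 0.6]'

```text
t: 4.2
tcp_pos: [0.4189, 0.0979, 0.1588]
ee_rot: [[0.998, 0.055, -0.0], [0.055, -0.998, 0.0], [-0.0, -0.0, -1.0]]
ft_force: [0.6, 0.4, -2.0]
gripper_width: 0.0089
grasp_force: 58.9
```

Call:
move_arm --dr '[[0, 0, 0], [0, 0, 0], [0, 0, 0], [0, 0, 0], [0, 0, 0]]' --slide '[[-0.1, -3.9, 0], [-0.1, -3.9, 0], [-0.1, -3.9, 0], [-0.1, -3.9, 0], [-0.1, -3.9, 0]]' --grip '[0.6, 0.6, 0.6, 0.6, 0.6]'

```text
t: 4.62
tcp_pos: [0.4029, 0.2925, 0.1586]
ee_rot: [[0.998, 0.056, -0.0], [0.056, -0.998, -0.0], [-0.0, 0.0, -1.0]]
ft_force: [1.1, -0.4, -1.2]
gripper_width: 0.0085
grasp_force: 58.9
```

Call:
move_arm --dr '[[0, 0, 0], [0, 0, 0], [0, 0, 0], [0, 0, 0], [0, 0, 0]]' --slide '[[0, -3, 0], [0, -2, 0], [0, -1.1, 0], [0, 0, 0], [0, 0, 0]]' --grip '[0.6, 0.6, 0.6, 0.6, 0.6]'

```text
t: 5.03
tcp_pos: [0.3998, 0.351, 0.1584]
ee_rot: [[0.998, 0.056, -0.001], [0.056, -0.998, -0.001], [-0.001, 0.001, -1.0]]
ft_force: [0.5, 0.1, -1.1]
gripper_width: 0.0087
grasp_force: 59.0
```

```bash
python3 - <<'E'
from h import *
go(.395,.395,.03,3.4)
E
```

```text
t5.0 at [0.3998 0.351  0.1584] psi 3.2 turn -0.2 (tilt -0.1 0.1) then slide [-0.22 -4.43 12.84] w 0.0087 gf 59.0 F [ 0.5  0.1 -1.1]
```

Call:
move_arm --dr '[[0, 0, 0], [0, 0, 0], [0, 0, 0], [0, 0, 0], [0, 0, 0]]' --slide '[[-0.2, -2.2, 0], [0, -2.2, 3], [0, 0, 4], [0, 0, 4], [0, 0, 2.4]]' --grip '[0.6, 0.6, 0.6, 0.6, 0.6]'

```text
t: 5.45
tcp_pos: [0.3945, 0.3925, 0.0218]
ee_rot: [[0.999, 0.054, -0.004], [0.054, -0.999, -0.003], [-0.004, 0.003, -1.0]]
ft_force: [0.2, -0.2, -1.3]
gripper_width: 0.0085
grasp_force: 59.0
```

Call:
move_arm --dr '[[0, 0, 0], [0, 0, 0], [0, 0, 0], [0, 0, 0], [0, 0, 0]]' --slide '[[0, 0, 0], [0, 0, 0], [0, 0, 0], [0, 0, -2], [0, 0, -4]]' --grip '[0.6, 2.5, 2.5, 2.5, 2.5]'

```text
t: 5.87
tcp_pos: [0.3947, 0.3936, 0.0844]
ee_rot: [[0.999, 0.054, -0.004], [0.054, -0.999, -0.003], [-0.004, 0.003, -1.0]]
ft_force: [1.1, -0.0, 0.3]
gripper_width: 0.025
grasp_force: 0.0
```

Call:
move_arm --dr '[[0, 0, -7], [0, 0, -7], [0, 0, 0], [0, 0, 0], [0, 0, 0]]' --slide '[[0, 0, -4], [0, 0, -3], [0, 4, 0], [0, 4, 0], [0, 4, 0]]' --grip '[5, 5, 5, 5, 5]'

```text
t: 6.28
tcp_pos: [0.4329, 0.2802, 0.159]
ee_rot: [[0.955, 0.297, 0.008], [0.297, -0.955, 0.003], [0.008, -0.0, -1.0]]
ft_force: [0.2, -1.0, -0.4]
gripper_width: 0.0498
grasp_force: 0.0
```

```bash
python3 - <<'E'
from h import *
C=cams(); columns({"top":C["top"]})
go(.438,.226,.1,17.9)
E
```

```text
top red [377.  152.2] 4 [ 0.6768 -0.3562  0.009 ]
top red [375.5 188. ] 2 [ 0.5708 -0.3476  0.009 ]
top red [175.5 221. ] 2 [0.4897 0.2426 0.009 ]
top red [186.5 256. ] 2 [0.3866 0.2122 0.009 ]
t6.4 at [0.4339 0.2763 0.1581] psi 16.8 turn -1.1 (tilt 0.3 0.1) then slide [-1.16  4.92  5.81] w 0.0498 gf 0.0 F [-0.2  0.2  0.3]
```

Call:
move_arm --dr '[[0, 0, 0], [0, 0, 0], [0, 0, 0], [0, 0, 0], [0, 0, 0]]' --slide '[[-0.6, 2.4, 0], [-0.5, 2.4, 3.5], [0, 0, 4], [0, 0, 4], [0, 0, 3]]' --grip '[5, 5, 5, 5, 5]'

```text
t: 6.8
tcp_pos: [0.4362, 0.2321, 0.011]
ee_rot: [[0.956, 0.294, 0.004], [0.294, -0.956, 0.001], [0.004, 0.0, -1.0]]
ft_force: [0.4, 0.0, 0.4]
gripper_width: 0.05
grasp_force: 0.0
```

Call:
move_arm --dr '[[0, 0, 0], [0, 0, 0], [0, 0, 0], [0, 0, 0], [0, 0, 0]]' --slide '[[0, 0, 1], [0, 0, 0], [0, 0, 0], [0, 0, 0], [0, 0, 0]]' --grip '[5, 5, 0.6, 0.6, 0.6]'

```text
t: 7.22
tcp_pos: [0.4364, 0.2327, 0.0029]
ee_rot: [[0.955, 0.296, 0.005], [0.296, -0.955, 0.001], [0.005, 0.0, -1.0]]
ft_force: [0.4, -1.2, 0.2]
gripper_width: 0.0138
grasp_force: 0.5
```

Call:
move_arm --dr '[[0, 0, 0], [0, 0, 0], [0, 0, 0], [0, 0, 0], [0, 0, 0]]' --slide '[[0, 0, 0], [0, 0, 0], [0, 0, -2], [0, 0, -4], [0, 0, -4]]' --grip '[0.6, 0.6, 0.6, 0.6, 0.6]'

```text
t: 7.63
tcp_pos: [0.4337, 0.2319, 0.102]
ee_rot: [[0.955, 0.295, -0.002], [0.295, -0.955, -0.001], [-0.002, -0.0, -1.0]]
ft_force: [0.4, 0.0, -0.3]
gripper_width: 0.0094
grasp_force: 58.8
```

```bash
python3 - <<'E'
from h import *
C=cams(); columns({"top":C["top"]})
go(.395,.345,.1,16.8)
E
```

```text
top red [377.  152.2] 4 [ 0.6768 -0.3562  0.009 ]
top red [375.5 188. ] 2 [ 0.5708 -0.3476  0.009 ]
top red [178.  259.5] 4 [0.3771 0.2372 0.009 ]
t7.7 at [0.4388 0.2336 0.107 ] psi 17.2 turn 0.4 (tilt 0.8 0.0) then slide [ -0.97 -11.93   0.7 ] w 0.0094 gf 58.8 F [ 1.  -0.3 -1.6]
```

Call:
move_arm --dr '[[0, 0, 0], [0, 0, 0], [0, 0, 0], [0, 0, 0], [0, 0, 0]]' --slide '[[-0.3, -4, 0], [-0.3, -4, 0], [-0.2, -3.9, 0], [0, 0, 2], [0, 0, 3]]' --grip '[0.6, 0.6, 0.6, 0.6, 0.6]'

```text
t: 8.15
tcp_pos: [0.3931, 0.3473, 0.0531]
ee_rot: [[0.954, 0.3, 0.008], [0.3, -0.954, 0.005], [0.009, -0.002, -1.0]]
ft_force: [1.0, -0.9, -1.8]
gripper_width: 0.0102
grasp_force: 41.5
```

Call:
move_arm --dr '[[0, 0, 0], [0, 0, 0], [0, 0, 0], [0, 0, 0], [0, 0, 0]]' --slide '[[0, 0, 2.8], [0, 0, 0], [0, 0, 0], [0, 0, 0], [0, 0, -4]]' --grip '[0.6, 0.6, 2.5, 2.5, 2.5]'

```text
t: 8.57
tcp_pos: [0.3885, 0.341, 0.0572]
ee_rot: [[0.956, 0.294, -0.013], [0.294, -0.956, -0.007], [-0.015, 0.003, -1.0]]
ft_force: [0.4, -0.2, -1.2]
gripper_width: 0.0252
grasp_force: 0.0
```

Call:
move_arm --dr '[[0, 0, 7], [0, 0, 7], [0, 0, 7], [0, 0, 0], [0, 0, 0]]' --slide '[[0, 0, -4], [0, 0, -4], [0, 0, -2], [4, 4, 0], [4, 4, 0]]' --grip '[5, 5, 5, 5, 5]'

```text
t: 8.98
tcp_pos: [0.4482, 0.2821, 0.1678]
ee_rot: [[0.998, -0.062, 0.009], [-0.062, -0.998, 0.004], [0.009, -0.004, -1.0]]
ft_force: [1.1, 0.1, -0.2]
gripper_width: 0.05
grasp_force: 0.0
```

Call:
move_arm --dr '[[0, 0, 0], [0, 0, 0], [0, 0, 0], [0, 0, 0], [0, 0, 0]]' --slide '[[1.4, 4, 0], [1.4, 4, 0], [1.4, 4, 0], [1.4, 4, 0], [1.4, 4, 0]]' --grip '[5, 5, 5, 5, 5]'

```text
t: 9.4
tcp_pos: [0.5034, 0.0777, 0.1655]
ee_rot: [[0.998, -0.067, 0.005], [-0.067, -0.998, -0.0], [0.005, -0.0, -1.0]]
ft_force: [1.4, 0.8, 0.3]
gripper_width: 0.0501
grasp_force: 0.0
```

Call:
move_arm --dr '[[0, 0, 0], [0, 0, 0], [0, 0, 0], [0, 0, 0], [0, 0, 0]]' --slide '[[1.4, 4, 0], [1.4, 4, 0], [1.4, 4, 0], [1.4, 4, 0], [1.4, 4, 0]]' --grip '[5, 5, 5, 5, 5]'

```text
t: 9.82
tcp_pos: [0.5586, -0.1236, 0.1657]
ee_rot: [[0.998, -0.068, 0.004], [-0.068, -0.998, -0.002], [0.004, 0.001, -1.0]]
ft_force: [1.3, 1.1, 0.6]
gripper_width: 0.05
grasp_force: 0.0
```

```bash
python3 - <<'E'
from h import *
C=cams(); columns({"top":C["top"]})
go(.624,-.352,.1,-4.6)
for n in C: cv2.imwrite(f"pics/{n}2.png",C[n]["color"][:,:,::-1])
E
```

```text
top red [377.  152.2] 4 [ 0.6768 -0.3562  0.009 ]
top red [375.5 188. ] 2 [ 0.5708 -0.3476  0.009 ]
t9.9 at [ 0.5616 -0.1285  0.1661] psi -4.2 turn 0.4 (tilt 0.6 0.3) then slide [ 8.01 21.78  6.61] w 0.0501 gf 0.0 F [-0.3 -0.1  0.6]
```

View pics/scene2.png

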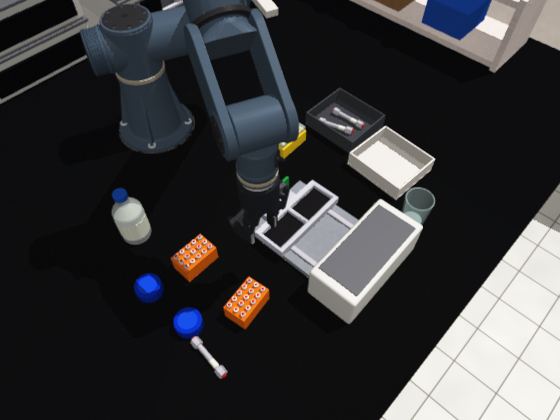

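Call:
move_arm --dr '[[0, 0, 0], [0, 0, 0], [0, 0, 0], [0, 0, 0], [0, 0, 0]]' --slide '[[1.4, 3.7, 0], [1.4, 3.7, 0], [1.4, 3.7, 0], [1.4, 3.7, 0], [1.2, 3.7, 0]]' --grip '[5, 5, 5, 5, 5]'

```text
t: 10.33
tcp_pos: [0.6142, -0.3115, 0.1657]
ee_rot: [[0.998, -0.067, 0.003], [-0.067, -0.998, -0.002], [0.003, 0.002, -1.0]]
ft_force: [1.3, -0.4, 0.0]
gripper_width: 0.0496
grasp_force: 0.0
```

Call:
move_arm --dr '[[0, 0, 0], [0, 0, 0], [0, 0, 0], [0, 0, 0], [0, 0, 0]]' --slide '[[1.2, 3.3, 2], [0, 0, 3], [0, 0, 2], [0, 0, 0], [0, 0, 0]]' --grip '[5, 5, 5, 5, 5]'

```text
t: 10.75
tcp_pos: [0.6226, -0.343, 0.0934]
ee_rot: [[0.998, -0.067, -0.001], [-0.067, -0.998, 0.001], [-0.001, -0.001, -1.0]]
ft_force: [-0.8, 0.1, 0.3]
gripper_width: 0.0497
grasp_force: 0.0
```

```bash
python3 - <<'E'
from h import *
go(.624,-.352,.003,-4.6)
E
```

```text
t10.8 at [ 0.6226 -0.343   0.0934] psi -3.8 turn 0.8 (tilt -0.1 -0.0) then slide [0.22 0.89 9.04] w 0.0497 gf 0.0 F [-0.8  0.1  0.3]
```

Call:
move_arm --dr '[[0, 0, 0.8], [0, 0, 0], [0, 0, 0], [0, 0, 0], [0, 0, 0]]' --slide '[[0.2, 0.9, 0], [0, 0, 4], [0, 0, 3], [0, 0, 2], [0, 0, 0]]' --grip '[5, 5, 5, 5, 5]'

```text
t: 11.17
tcp_pos: [0.6231, -0.3516, 0.0005]
ee_rot: [[0.997, -0.081, -0.004], [-0.081, -0.997, 0.003], [-0.004, -0.003, -1.0]]
ft_force: [-0.7, 1.0, -0.4]
gripper_width: 0.0499
grasp_force: 0.0
```

Call:
move_arm --dr '[[0, 0, 0], [0, 0, 0], [0, 0, 0], [0, 0, 0], [0, 0, 0]]' --slide '[[0, 0, 0], [0, 0, 0], [0, 0, 0], [0, 0, 0], [0, 0, 0]]' --grip '[5, 0.6, 0.6, 0.6, 0.6]'

```text
t: 11.58
tcp_pos: [0.626, -0.3539, 0.0056]
ee_rot: [[0.997, -0.081, 0.003], [-0.081, -0.997, -0.003], [0.004, 0.003, -1.0]]
ft_force: [-0.3, -0.5, 7.1]
gripper_width: 0.0092
grasp_force: 58.8
```

Call:
move_arm --dr '[[0, 0, 0], [0, 0, 0], [0, 0, 0], [0, 0, 0], [0, 0, 0]]' --slide '[[0, 0, 0], [0, 0, -2], [0, 0, -4], [0, 0, -4], [0, 0, -4]]' --grip '[0.6, 0.6, 0.6, 0.6, 0.6]'

```text
t: 12.0
tcp_pos: [0.6239, -0.3523, 0.1438]
ee_rot: [[0.997, -0.081, -0.001], [-0.081, -0.997, 0.001], [-0.001, -0.001, -1.0]]
ft_force: [1.2, 0.2, -1.0]
gripper_width: 0.0087
grasp_force: 58.7
```

Call:
move_arm --dr '[[0, 0, 0], [0, 0, 0], [0, 0, 0], [0, 0, 0], [0, 0, 0]]' --slide '[[-1.4, -3.9, -2], [-1.4, -3.9, 0], [-1.4, -3.9, 0], [-1.4, -3.9, 0], [-1.4, -3.9, 0]]' --grip '[0.6, 0.6, 0.6, 0.6, 0.6]'

```text
t: 12.42
tcp_pos: [0.5706, -0.1549, 0.1616]
ee_rot: [[0.997, -0.082, 0.001], [-0.082, -0.997, -0.0], [0.001, 0.0, -1.0]]
ft_force: [0.7, -0.5, -1.7]
gripper_width: 0.0092
grasp_force: 58.8
```

```bash
python3 - <<'E'
from h import *
C=cams(); columns({"top":C["top"]})
go(.395,.37,.16,-4.6)
E
```

```text
t12.5 at [ 0.5674 -0.1493  0.1608] psi -4.3 turn 0.3 (tilt -0.4 -0.3) then slide [-21.35 -50.38   0.08] w 0.0093 gf 59.0 F [-0.  -0.9 -1.7]
```

Call:
move_arm --dr '[[0, 0, 0], [0, 0, 0], [0, 0, 0], [0, 0, 0], [0, 0, 0]]' --slide '[[-1.6, -3.8, 0], [-1.6, -3.8, 0], [-1.6, -3.8, 0], [-1.6, -3.8, 0], [-1.6, -3.8, 0]]' --grip '[0.6, 0.6, 0.6, 0.6, 0.6]'

```text
t: 12.93
tcp_pos: [0.5067, 0.0404, 0.1614]
ee_rot: [[0.997, -0.082, 0.001], [-0.082, -0.997, -0.0], [0.001, 0.0, -1.0]]
ft_force: [1.0, 1.2, -1.7]
gripper_width: 0.0091
grasp_force: 59.0
```

Call:
move_arm --dr '[[0, 0, 0], [0, 0, 0], [0, 0, 0], [0, 0, 0], [0, 0, 0]]' --slide '[[-1.6, -3.8, 0], [-1.6, -3.8, 0], [-1.6, -3.8, 0], [-1.6, -3.8, 0], [-1.6, -3.8, 0]]' --grip '[0.6, 0.6, 0.6, 0.6, 0.6]'

```text
t: 13.35
tcp_pos: [0.4424, 0.2367, 0.1614]
ee_rot: [[0.997, -0.081, 0.001], [-0.081, -0.997, 0.0], [0.001, -0.0, -1.0]]
ft_force: [1.1, -0.5, -2.0]
gripper_width: 0.0094
grasp_force: 59.0
```

Call:
move_arm --dr '[[0, 0, 0], [0, 0, 0], [0, 0, 0], [0, 0, 0], [0, 0, 0]]' --slide '[[-1.6, -3.8, 0], [-1.6, -3.8, 0], [-1.4, -3.3, 0], [0, -1, 0], [0, 0, 0]]' --grip '[0.6, 0.6, 0.6, 0.6, 0.6]'

```text
t: 13.77
tcp_pos: [0.4066, 0.3602, 0.1614]
ee_rot: [[0.997, -0.076, 0.002], [-0.076, -0.997, 0.002], [0.002, -0.002, -1.0]]
ft_force: [0.6, -0.3, -1.0]
gripper_width: 0.0094
grasp_force: 59.1
```

```bash
python3 - <<'E'
from h import *
go(.395,.37,.03,-4.6)
E
```

```text
t13.8 at [0.4066 0.3602 0.1614] psi -4.4 turn 0.2 (tilt 0.1 -0.1) then slide [-1.24 -0.88 13.14] w 0.0094 gf 59.1 F [ 0.6 -0.3 -1. ]
```

Call:
move_arm --dr '[[0, 0, 0], [0, 0, 0], [0, 0, 0], [0, 0, 0], [0, 0, 0]]' --slide '[[-1.2, -0.9, 2], [0, 0, 4], [0, 0, 4], [0, 0, 2.6], [0, 0, 0]]' --grip '[0.6, 0.6, 0.6, 0.6, 0.6]'

```text
t: 14.18
tcp_pos: [0.3934, 0.364, 0.0304]
ee_rot: [[0.997, -0.082, -0.008], [-0.082, -0.997, -0.006], [-0.008, 0.006, -1.0]]
ft_force: [-0.4, 0.5, -1.9]
gripper_width: 0.0087
grasp_force: 59.1
```

Call:
move_arm --dr '[[0, 0, 0], [0, 0, 0], [0, 0, 0], [0, 0, 0], [0, 0, 0]]' --slide '[[0, 0, 0], [0, 0, 0], [0, 0, -3], [0, 0, -4], [0, 0, -4]]' --grip '[2.5, 2.5, 2.5, 2.5, 4]'

```text
t: 14.6
tcp_pos: [0.3959, 0.367, 0.148]
ee_rot: [[0.997, -0.081, 0.002], [-0.081, -0.997, 0.001], [0.001, -0.001, -1.0]]
ft_force: [0.8, 0.2, 0.0]
gripper_width: 0.0359
grasp_force: 0.0
```

Call:
move_arm --dr '[[0, 0, 0], [0, 0, 0], [0, 0, 0], [0, 0, 0], [0, 0, 0]]' --slide '[[1.1, 3.8, -1.5], [1.1, 3.8, 0], [1.1, 3.8, 0], [1.1, 3.8, 0], [1.1, 3.8, 0]]' --grip '[8, 8, 8, 8, 8]'

```text
t: 15.02
tcp_pos: [0.4361, 0.1724, 0.1629]
ee_rot: [[0.997, -0.08, 0.007], [-0.08, -0.997, 0.001], [0.007, -0.001, -1.0]]
ft_force: [0.7, 0.3, 0.0]
gripper_width: 0.0801
grasp_force: 0.0
```

Call:
move_arm --dr '[[0, 0, 0], [0, 0, 0], [0, 0, 0], [0, 0, 0], [0, 0, 0]]' --slide '[[1.1, 3.8, 0], [1.1, 3.8, 0], [1.1, 3.8, 0], [1.1, 3.8, 0], [1.1, 3.8, 0]]' --grip '[8, 8, 8, 8, 8]'

```text
t: 15.43
tcp_pos: [0.4753, -0.0224, 0.1626]
ee_rot: [[0.997, -0.081, 0.006], [-0.081, -0.997, -0.002], [0.006, 0.001, -1.0]]
ft_force: [1.2, 0.2, 0.4]
gripper_width: 0.08
grasp_force: 0.0
```

```bash
python3 - <<'E'
from h import *
C=cams(); find("rack",C); find("cap",C); columns({"top":C["top"]})
go(.5372,-.3346,.1,-4.6)
E
```

```text
rack (array([ 0.5985, -0.2181]), np.float64(8.0), 2, np.float64(0.082)) 339
rack (array([ 0.4305, -0.2217]), np.float64(0.6), 2, np.float64(0.12)) 324
cap (array([ 0.5374, -0.3344]), np.float64(9.1), 2, np.float64(0.088)) 393
cap (array([ 0.4095, -0.3416]), np.float64(3.0), 2, np.float64(0.085)) 401
cap (array([ 0.2431, -0.2745]), np.float64(-12.3), 1, np.float64(0.728)) 96
t15.5 at [ 0.4783 -0.0262  0.1629] psi -5.1 turn -0.5 (tilt 0.6 0.2) then slide [ 8.35 30.27  6.29] w 0.0799 gf 0.0 F [-0.8 -0.2  0.4]
```

Call:
move_arm --dr '[[0, 0, 0], [0, 0, 0], [0, 0, 0], [0, 0, 0], [0, 0, 0]]' --slide '[[1, 3.8, 0], [1, 3.8, 0], [1, 3.8, 0], [1, 3.8, 0], [1, 3.8, 0]]' --grip '[8, 8, 8, 8, 8]'

```text
t: 15.95
tcp_pos: [0.5092, -0.2148, 0.1624]
ee_rot: [[0.997, -0.081, 0.003], [-0.081, -0.997, -0.002], [0.004, 0.002, -1.0]]
ft_force: [0.3, -0.2, 0.9]
gripper_width: 0.0798
grasp_force: 0.0
```

Call:
move_arm --dr '[[0, 0, 0], [0, 0, 0], [0, 0, 0], [0, 0, 0], [0, 0, 0]]' --slide '[[1.1, 3.8, 0], [1.1, 3.8, 2], [1, 2.8, 2], [0, 0, 2], [0, 0, 0]]' --grip '[8.2, 8.2, 8.2, 8.2, 8.2]'

```text
t: 16.37
tcp_pos: [0.5304, -0.3175, 0.0997]
ee_rot: [[0.997, -0.083, -0.002], [-0.083, -0.997, 0.002], [-0.002, -0.002, -1.0]]
ft_force: [-0.2, 1.8, -1.6]
gripper_width: 0.0822
grasp_force: 0.0
```

```bash
python3 - <<'E'
from h import *
go(.5373,-.3345,.006,-4.6)
E
```

```text
t16.4 at [ 0.5304 -0.3175  0.0997] psi -4.8 turn -0.2 (tilt -0.1 -0.1) then slide [0.83 1.64 9.37] w 0.0822 gf 0.0 F [-0.2  1.8 -1.6]
```

Call:
move_arm --dr '[[0, 0, 0], [0, 0, 0], [0, 0, 0], [0, 0, 0], [0, 0, 0]]' --slide '[[0.8, 1.6, 0], [0, 0, 3], [0, 0, 3.5], [0, 0, 2.8], [0, 0, 0]]' --grip '[8.2, 8.2, 8.2, 8.2, 8.2]'

```text
t: 16.78
tcp_pos: [0.5357, -0.3298, 0.0052]
ee_rot: [[0.997, -0.08, -0.007], [-0.08, -0.997, 0.006], [-0.007, -0.006, -1.0]]
ft_force: [-1.3, 0.2, -0.5]
gripper_width: 0.0822
grasp_force: 0.0
```

Call:
move_arm --dr '[[0, 0, 0], [0, 0, 0], [0, 0, 0], [0, 0, 0], [0, 0, 0]]' --slide '[[0, 0, 0], [0, 0, 0], [0, 0, 0], [0, 0, 0], [0, 0, 0]]' --grip '[8.2, 5.5, 5.5, 5.5, 5.5]'

```text
t: 17.2
tcp_pos: [0.5403, -0.3347, 0.0117]
ee_rot: [[0.997, -0.081, 0.005], [-0.081, -0.997, -0.004], [0.005, 0.003, -1.0]]
ft_force: [-0.5, 0.6, 5.3]
gripper_width: 0.0577
grasp_force: 64.3
```

Call:
move_arm --dr '[[0, 0, 0], [0, 0, 0], [0, 0, 0], [0, 0, 0], [0, 0, 0]]' --slide '[[0, 0, -2], [0, 0, -4], [0, 0, -4], [-0.3, -3.9, -3.5], [-0.3, -3.9, 0]]' --grip '[5.5, 5.5, 5.5, 5.5, 5.5]'

```text
t: 17.62
tcp_pos: [0.5439, -0.2691, 0.145]
ee_rot: [[0.996, -0.085, 0.017], [-0.085, -0.996, -0.013], [0.018, 0.011, -1.0]]
ft_force: [1.3, 0.4, -1.6]
gripper_width: 0.0574
grasp_force: 64.2
```

```bash
python3 - <<'E'
from h import *
go(.545,.329,.14,-4.6)
E
```

```text
t17.6 at [ 0.5439 -0.2691  0.145 ] psi -4.8 turn -0.2 (tilt 1.0 0.7) then slide [ -4.69 -59.62   0.5 ] w 0.0574 gf 64.2 F [ 1.3  0.4 -1.6]
```

Call:
move_arm --dr '[[0, 0, 0], [0, 0, 0], [0, 0, 0], [0, 0, 0], [0, 0, 0]]' --slide '[[-0.3, -3.9, 0], [-0.3, -3.9, 0], [-0.3, -3.9, 0], [-0.3, -3.9, 0], [-0.3, -3.9, 0]]' --grip '[5.5, 5.5, 5.5, 5.5, 5.5]'

```text
t: 18.03
tcp_pos: [0.5399, -0.0663, 0.1381]
ee_rot: [[0.997, -0.081, 0.004], [-0.081, -0.997, -0.001], [0.004, 0.001, -1.0]]
ft_force: [0.7, -0.5, -0.8]
gripper_width: 0.0578
grasp_force: 64.2
```

Call:
move_arm --dr '[[0, 0, 0], [0, 0, 0], [0, 0, 0], [0, 0, 0], [0, 0, 0]]' --slide '[[-0.3, -3.9, 0], [-0.3, -3.9, 0], [-0.3, -3.9, 0], [-0.3, -3.9, 0], [-0.3, -3.9, 0]]' --grip '[5.5, 5.5, 5.5, 5.5, 5.5]'

```text
t: 18.45
tcp_pos: [0.5407, 0.1298, 0.1381]
ee_rot: [[0.997, -0.081, 0.004], [-0.081, -0.997, 0.0], [0.004, -0.0, -1.0]]
ft_force: [1.2, -0.3, -1.0]
gripper_width: 0.0576
grasp_force: 64.2
```

Call:
move_arm --dr '[[0, 0, 0], [0, 0, 0], [0, 0, 0], [0, 0, 0], [0, 0, 0]]' --slide '[[-0.3, -3.9, 0], [-0.3, -3.9, 0], [-0.3, -3.9, 0], [-0.3, -3.9, 0], [-0.3, -3.9, 0]]' --grip '[5.5, 5.5, 5.5, 5.5, 5.5]'

```text
t: 18.87
tcp_pos: [0.5412, 0.3257, 0.1383]
ee_rot: [[0.997, -0.08, 0.003], [-0.08, -0.997, 0.001], [0.003, -0.002, -1.0]]
ft_force: [0.3, -0.4, -0.8]
gripper_width: 0.0579
grasp_force: 64.2
```

Call:
move_arm --dr '[[0, 0, 0], [0, 0, 0], [0, 0, 0], [0, 0, 0], [0, 0, 0]]' --slide '[[0, 0, 0], [0, 0, 3], [0, 0, 3], [0, 0, 2], [0, 0, 0]]' --grip '[5.5, 5.5, 5.5, 5.5, 5.5]'

```text
t: 19.28
tcp_pos: [0.539, 0.3223, 0.0535]
ee_rot: [[0.997, -0.08, -0.004], [-0.08, -0.997, -0.002], [-0.004, 0.002, -1.0]]
ft_force: [-1.2, -0.1, -0.0]
gripper_width: 0.0575
grasp_force: 64.3
```

```bash
python3 - <<'E'
from h import *
go(.545,.329,.02,-4.6)
E
```

```text
t19.3 at [0.539  0.3223 0.0535] psi -4.6 turn -0.0 (tilt -0.2 0.1) then slide [ 0.55 -0.71  3.35] w 0.0575 gf 64.3 F [-1.2 -0.1 -0. ]
```

Call:
move_arm --dr '[[0, 0, 0], [0, 0, 0], [0, 0, 0], [0, 0, 0], [0, 0, 0]]' --slide '[[0.5, -0.7, 1], [0, 0, 2.3], [0, 0, 0], [0, 0, 0], [0, 0, 0]]' --grip '[5.5, 5.5, 5.5, 7, 7]'

```text
t: 19.7
tcp_pos: [0.5477, 0.3303, 0.0244]
ee_rot: [[0.997, -0.081, 0.002], [-0.081, -0.997, 0.001], [0.002, -0.001, -1.0]]
ft_force: [0.5, 0.5, 0.1]
gripper_width: 0.0701
grasp_force: 0.0
```

Call:
move_arm --dr '[[0, 0, 0], [0, 0, 0], [0, 0, 0], [0, 0, 0], [0, 0, 0]]' --slide '[[0, 0, 0], [0, 0, -4], [0, 0, -4], [0, 0, -4], [-0.5, 4, 0]]' --grip '[7, 7, 7, 8, 8.2]'

```text
t: 20.12
tcp_pos: [0.5469, 0.2977, 0.1531]
ee_rot: [[0.997, -0.076, 0.024], [-0.076, -0.997, 0.011], [0.023, -0.013, -1.0]]
ft_force: [3.4, 0.3, 1.1]
gripper_width: 0.0822
grasp_force: 0.0
```

Call:
move_arm --dr '[[0, 0, 0], [0, 0, 0], [0, 0, 0], [0, 0, 0], [0, 0, 0]]' --slide '[[-0.5, 4, 0], [-0.5, 4, 0], [-0.5, 4, 0], [-0.5, 4, 0], [-0.5, 4, 0]]' --grip '[8.2, 8.2, 8.2, 8.2, 8.2]'

```text
t: 20.53
tcp_pos: [0.4972, 0.0915, 0.1442]
ee_rot: [[0.997, -0.08, 0.003], [-0.08, -0.997, -0.0], [0.003, -0.0, -1.0]]
ft_force: [1.1, -0.8, -0.2]
gripper_width: 0.0823
grasp_force: 0.0
```

Call:
move_arm --dr '[[0, 0, 0], [0, 0, 0], [0, 0, 0], [0, 0, 0], [0, 0, 0]]' --slide '[[-0.5, 4, 0], [-0.5, 4, 0], [-0.5, 4, 0], [-0.5, 4, 0], [-0.5, 4, 0]]' --grip '[8.2, 8.2, 8.2, 8.2, 8.2]'

```text
t: 20.95
tcp_pos: [0.4561, -0.1064, 0.1441]
ee_rot: [[0.997, -0.081, 0.003], [-0.081, -0.997, -0.001], [0.003, 0.001, -1.0]]
ft_force: [0.5, -0.2, 0.4]
gripper_width: 0.0819
grasp_force: 0.0
```

```bash
python3 - <<'E'
from h import *
C=cams(); find("rack",C); find("cap",C); columns({"top":C["top"]})
go(.4095,-.3416,.006,-4.6)
E
```

```text
rack (array([ 0.5987, -0.2182]), np.float64(8.2), 2, np.float64(0.083)) 338
rack (array([ 0.4289, -0.2386]), np.float64(6.6), 1, np.float64(0.498)) 165
cap (array([0.5413, 0.3323]), np.float64(-0.7), 2, np.float64(0.316)) 312
cap (array([ 0.41  , -0.3418]), np.float64(6.7), 2, np.float64(0.099)) 391
cap (array([ 0.2425, -0.2728]), np.float64(-4.8), 1, np.float64(0.749)) 88
t21.1 at [ 0.457  -0.1104  0.1442] psi -5.1 turn -0.5 (tilt 0.3 0.2) then slide [-2.89 23.42 13.82] w 0.0819 gf 0.0 F [0.7 1.4 1. ]
```

Call:
move_arm --dr '[[0, 0, 0], [0, 0, 0], [0, 0, 0], [0, 0, 0], [0, 0, 0]]' --slide '[[-0.5, 3.9, 0], [-0.5, 3.9, 0], [-0.5, 3.9, 0], [-0.5, 3.9, 0], [-0.5, 3.9, 0]]' --grip '[8.2, 8.2, 8.2, 8.2, 8.2]'

```text
t: 21.47
tcp_pos: [0.4156, -0.2979, 0.1439]
ee_rot: [[0.997, -0.08, 0.002], [-0.08, -0.997, -0.001], [0.002, 0.001, -1.0]]
ft_force: [0.4, 0.2, -0.3]
gripper_width: 0.082
grasp_force: 0.0
```

Call:
move_arm --dr '[[0, 0, 0], [0, 0, 0], [0, 0, 0], [0, 0, 0], [0, 0, 0]]' --slide '[[-0.4, 3.4, 0], [0, 0, 3], [0, 0, 2], [0, 0, 0], [0, 0, 0]]' --grip '[8.2, 8.2, 8.2, 8.2, 8.2]'

```text
t: 21.88
tcp_pos: [0.4087, -0.3293, 0.0927]
ee_rot: [[0.997, -0.08, -0.001], [-0.08, -0.997, 0.001], [-0.001, -0.001, -1.0]]
ft_force: [-0.3, 0.0, -0.7]
gripper_width: 0.0821
grasp_force: 0.0
```

```bash
python3 - <<'E'
from h import *
go(.4098,-.3417,.006,-4.6)
E
```

```text
t21.9 at [ 0.4087 -0.3293  0.0927] psi -4.6 turn -0.0 (tilt -0.1 -0.1) then slide [0.21 1.23 8.67] w 0.0821 gf 0.0 F [-0.3  0.  -0.7]
```

Call:
move_arm --dr '[[0, 0, 0], [0, 0, 0], [0, 0, 0], [0, 0, 0], [0, 0, 0]]' --slide '[[0.2, 1.2, 0], [0, 0, 3], [0, 0, 3.5], [0, 0, 2.1], [0, 0, 0]]' --grip '[8.2, 8.2, 8.2, 8.2, 8.2]'

```text
t: 22.3
tcp_pos: [0.4095, -0.3417, 0.0047]
ee_rot: [[0.997, -0.08, -0.002], [-0.08, -0.997, 0.003], [-0.002, -0.003, -1.0]]
ft_force: [0.1, 0.2, 0.5]
gripper_width: 0.0817
grasp_force: 0.0
```

Call:
move_arm --dr '[[0, 0, 0], [0, 0, 0], [0, 0, 0], [0, 0, 0], [0, 0, 0]]' --slide '[[0, 0, 0], [0, 0, 0], [0, 0, 0], [0, 0, 0], [0, 0, 0]]' --grip '[8.2, 5.5, 5.5, 5.5, 5.5]'

```text
t: 22.72
tcp_pos: [0.4111, -0.3436, 0.0092]
ee_rot: [[0.997, -0.081, 0.003], [-0.081, -0.997, -0.004], [0.003, 0.003, -1.0]]
ft_force: [0.4, 0.8, 5.2]
gripper_width: 0.0579
grasp_force: 63.4
```

Call:
move_arm --dr '[[0, 0, 0], [0, 0, 0], [0, 0, 0], [0, 0, 0], [0, 0, 0]]' --slide '[[0, 0, -2], [0, 0, -4], [0, 0, -4], [0, 0, -4], [0.9, -3.9, 0]]' --grip '[5.5, 5.5, 5.5, 5.5, 5.5]'

```text
t: 23.13
tcp_pos: [0.4267, -0.315, 0.1559]
ee_rot: [[0.996, -0.086, 0.016], [-0.086, -0.996, -0.021], [0.017, 0.019, -1.0]]
ft_force: [2.4, -0.8, 0.1]
gripper_width: 0.0582
grasp_force: 64.4
```

Call:
move_arm --dr '[[0, 0, 0], [0, 0, 0], [0, 0, 0], [0, 0, 0], [0, 0, 0]]' --slide '[[0.9, -3.9, 0], [0.9, -3.9, 0], [0.9, -3.9, 0], [0.9, -3.9, 0], [0.9, -3.9, 0]]' --grip '[5.5, 5.5, 5.5, 5.5, 5.5]'

```text
t: 23.55
tcp_pos: [0.4832, -0.1118, 0.1483]
ee_rot: [[0.997, -0.081, 0.003], [-0.081, -0.997, -0.001], [0.003, 0.001, -1.0]]
ft_force: [0.5, -0.4, 0.3]
gripper_width: 0.0581
grasp_force: 64.4
```

```bash
python3 - <<'E'
from h import *
C=cams(); find("cap",C)
go(.62,.329,.14,-4.6)
E
```

```text
cap (array([0.5415, 0.3324]), np.float64(1.3), 2, np.float64(0.315)) 312
cap (array([ 0.2457, -0.2729]), np.float64(-7.8), 1, np.float64(0.746)) 89
t23.6 at [ 0.4831 -0.108   0.1481] psi -4.2 turn 0.4 (tilt 0.1 -0.1) then slide [ 10.14 -44.66   0.81] w 0.0579 gf 64.4 F [-1.1  0.7 -0.2]
```

Call:
move_arm --dr '[[0, 0, 0], [0, 0, 0], [0, 0, 0], [0, 0, 0], [0, 0, 0]]' --slide '[[0.9, -3.9, 0], [0.9, -3.9, 0], [0.9, -3.9, 0], [0.9, -3.9, 0], [0.9, -3.9, 0]]' --grip '[5.5, 5.5, 5.5, 5.5, 5.5]'

```text
t: 24.07
tcp_pos: [0.544, 0.0782, 0.148]
ee_rot: [[0.997, -0.081, 0.002], [-0.081, -0.997, -0.001], [0.002, 0.0, -1.0]]
ft_force: [0.0, -1.0, 0.0]
gripper_width: 0.0579
grasp_force: 64.5
```

Call:
move_arm --dr '[[0, 0, 0], [0, 0, 0], [0, 0, 0], [0, 0, 0], [0, 0, 0]]' --slide '[[0.9, -3.9, 0], [0.9, -3.9, 0], [0.9, -3.9, 0], [0.9, -3.9, 0], [0.9, -3.9, 0]]' --grip '[5.5, 5.5, 5.5, 5.5, 5.5]'

```text
t: 24.48
tcp_pos: [0.6046, 0.2692, 0.1482]
ee_rot: [[0.997, -0.081, 0.002], [-0.081, -0.997, 0.0], [0.002, -0.0, -1.0]]
ft_force: [1.4, -1.7, -1.5]
gripper_width: 0.0577
grasp_force: 64.5
```

Call:
move_arm --dr '[[0, 0, 0], [0, 0, 0], [0, 0, 0], [0, 0, 0], [0, 0, 0]]' --slide '[[0.9, -3.9, 0], [0.2, -1.5, 0], [0, 0, 3], [0, 0, 3], [0, 0, 0]]' --grip '[5.5, 5.5, 5.5, 5.5, 5.5]'

```text
t: 24.9
tcp_pos: [0.6152, 0.3193, 0.0817]
ee_rot: [[0.997, -0.08, -0.01], [-0.08, -0.997, -0.004], [-0.01, 0.004, -1.0]]
ft_force: [-1.5, -0.3, -1.6]
gripper_width: 0.0578
grasp_force: 64.5
```

```bash
python3 - <<'E'
from h import *
go(.62,.329,.02,-4.6)
E
```

```text
t24.9 at [0.6152 0.3193 0.0817] psi -4.6 turn -0.0 (tilt -0.6 0.3) then slide [ 0.4  -1.    6.17] w 0.0578 gf 64.5 F [-1.5 -0.3 -1.6]
```

Call:
move_arm --dr '[[0, 0, 0], [0, 0, 0], [0, 0, 0], [0, 0, 0], [0, 0, 0]]' --slide '[[0.4, -0.9, 2], [0, 0, 3], [0, 0, 1.2], [0, 0, 0], [0, 0, 0]]' --grip '[5.5, 5.5, 5.5, 5.5, 7]'

```text
t: 25.32
tcp_pos: [0.6239, 0.3289, 0.0253]
ee_rot: [[0.997, -0.081, -0.001], [-0.081, -0.997, -0.0], [-0.001, 0.0, -1.0]]
ft_force: [0.5, -0.2, 0.3]
gripper_width: 0.0686
grasp_force: 0.0
```

Call:
move_arm --dr '[[0, 0, 0], [0, 0, 0], [0, 0, 0], [0, 0, 0], [0, 0, 0]]' --slide '[[0, 0, 0], [0, 0, -4], [0, 0, -4], [0, 0, -4], [0, 0, -4]]' --grip '[7, 7, 7, 7, 7]'

```text
t: 25.73
tcp_pos: [0.6243, 0.3295, 0.1888]
ee_rot: [[0.997, -0.081, 0.003], [-0.081, -0.997, 0.001], [0.003, -0.001, -1.0]]
ft_force: [1.1, -0.2, 0.6]
gripper_width: 0.07
grasp_force: 0.0
```

Call:
move_arm --dr '[[0, 0, -7], [0, 0, -7], [0, 0, -7], [0, 0, -7], [0, 0, -7]]' --slide '[[0, 0, -2], [0, 0, 0], [0, 0, 0], [0, 0, 0], [0, 0, 0]]' --grip '[7, 7, 7, 7, 7]'

```text
t: 26.15
tcp_pos: [0.6245, 0.3296, 0.208]
ee_rot: [[0.86, 0.511, 0.004], [0.511, -0.86, 0.001], [0.004, 0.001, -1.0]]
ft_force: [0.6, -0.1, 0.5]
gripper_width: 0.0699
grasp_force: 0.0
```

Call:
move_arm --dr '[[0, 0, -7], [0, 0, -7], [0, 0, -7], [0, 0, -7], [0, 0, -7]]' --slide '[[0, 0, 0], [0, 0, 0], [0, 0, 0], [0, 0, 0], [0, 0, 0]]' --grip '[7, 7, 7, 7, 7]'

```text
t: 26.57
tcp_pos: [0.6244, 0.3296, 0.2075]
ee_rot: [[0.411, 0.911, 0.004], [0.911, -0.411, 0.001], [0.003, 0.003, -1.0]]
ft_force: [-0.2, -0.8, -0.5]
gripper_width: 0.0699
grasp_force: 0.0
```

Call:
move_arm --dr '[[0, 0, -7], [0, 0, -7], [0, 0, -7], [0, 0, -7], [0, 0, -4.5]]' --slide '[[0, 0, 0], [0, 0, 0], [0, 0, 0], [0, 0, 0], [0, 0, 0]]' --grip '[8, 8, 8, 8, 8]'

```text
t: 26.98
tcp_pos: [0.6244, 0.3296, 0.2075]
ee_rot: [[-0.142, 0.99, 0.004], [0.99, 0.142, 0.001], [0.001, 0.004, -1.0]]
ft_force: [0.2, 0.5, -0.4]
gripper_width: 0.08
grasp_force: 0.0
```

```bash
python3 - <<'E'
from h import *
C=cams(); find("rack",C); columns({"top":C["top"]})
for n in C: cv2.imwrite(f"pics/{n}3.png",C[n]["color"][:,:,::-1])
go(.5985,-.218,.1,98.2)
E
```

```text
rack (array([ 0.5985, -0.2181]), np.float64(8.0), 2, np.float64(0.084)) 336
rack (array([ 0.4302, -0.2215]), np.float64(0.6), 2, np.float64(0.098)) 337
top red [120.5 237. ] 2 [0.4473 0.404  0.009 ]
t27.1 at [0.6244 0.3296 0.2073] psi 97.8 turn -0.4 (tilt 0.0 0.2) then slide [-53.83 -10.38  10.73] w 0.0801 gf 0.0 F [-0.3  0.4  0.2]
```

View pics/scene3.png

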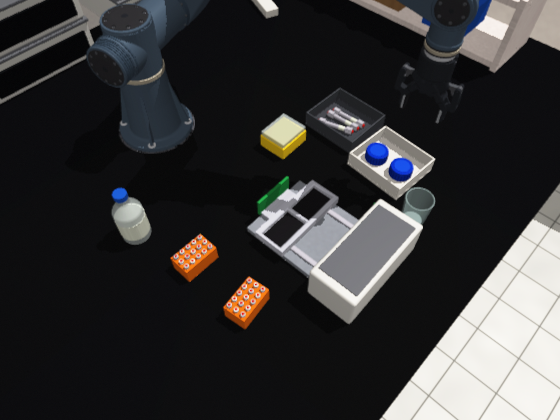

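Call:
move_arm --dr '[[0, 0, 0], [0, 0, 0], [0, 0, 0], [0, 0, 0], [0, 0, 0]]' --slide '[[-3.8, -0.7, 0], [-3.8, -0.7, 0], [-3.8, -0.7, 0], [-3.8, -0.7, 0], [-3.8, -0.7, 0]]' --grip '[8, 8, 8, 8, 8]'

```text
t: 27.5
tcp_pos: [0.6152, 0.135, 0.2064]
ee_rot: [[-0.135, 0.991, 0.003], [0.991, 0.135, 0.0], [-0.0, 0.003, -1.0]]
ft_force: [-0.4, -0.1, 0.2]
gripper_width: 0.0802
grasp_force: 0.0
```

Call:
move_arm --dr '[[0, 0, 0], [0, 0, 0], [0, 0, 0], [0, 0, 0], [0, 0, 0]]' --slide '[[-3.8, -0.7, 0], [-3.8, -0.7, 0], [-3.8, -0.7, 0], [-3.8, -0.7, 0], [-3.8, -0.7, 0]]' --grip '[8, 8, 8, 8, 8]'

```text
t: 27.92
tcp_pos: [0.6066, -0.0585, 0.2064]
ee_rot: [[-0.134, 0.991, 0.003], [0.991, 0.134, -0.001], [-0.001, 0.003, -1.0]]
ft_force: [0.8, 0.7, -0.8]
gripper_width: 0.0801
grasp_force: 0.0
```

Call:
move_arm --dr '[[0, 0, 0], [0, 0, 0], [0, 0, 0], [0, 0, 0], [0, 0, 0]]' --slide '[[-3.8, -0.7, 0], [-3.8, -0.7, 0], [-3.8, -0.7, 2], [-3.5, -0.7, 3], [0, 0, 0]]' --grip '[8, 8, 8, 8, 8]'

```text
t: 28.33
tcp_pos: [0.5973, -0.2084, 0.1559]
ee_rot: [[-0.129, 0.992, -0.003], [0.992, 0.129, -0.001], [-0.001, -0.003, -1.0]]
ft_force: [-0.5, -0.2, -0.4]
gripper_width: 0.0799
grasp_force: 0.0
```

```bash
cat > tray.py <<'E'
from h import *
def rect(p,dx,dy,z,oy=0):
    b=np.array([[sx*dx/2,sy*dy/2+oy] for sx,sy in((1,1),(1,-1),(-1,-1),(-1,1))])@rot(p[2]).T+p[:2]
    return np.c_[b,np.full(4,z)]
def segs(p,z,dx,dy,oy):
    r=rect(p,dx,dy,z,oy); return [(r[i],r[(i+1)%4]) for i in range(4)]
# edge alignment: maximise gradient along projected rim edges (outer top edges + pocket-opening... )
def grad(img):
    g=cv2.GaussianBlur(cv2.cvtColor(img,cv2.COLOR_BGR2GRAY).astype(np.float32),(0,0),1.0)
    gx=cv2.Sobel(g,cv2.CV_32F,1,0)/8; gy=cv2.Sobel(g,cv2.CV_32F,0,1)/8
    return gx,gy
def score(p,C,G,which):
    e=0
    for n in which:
        gx,gy=G[n]
        L=[]
        r=rect(p,.085,.212,.04)
        L+= [(r[0],r[1]),(r[1],r[2]),(r[3],r[0]),(r[2]*.75+r[3]*.25*1,r[2]) ]
        for a,b in L:
            P=a+np.linspace(.04,.96,60)[:,None]*(b-a); q=proj(C[n],P).astype(np.float32)
            d=q[-1]-q[0]; nrm=np.array([-d[1],d[0]])/np.hypot(*d)
            v=cv2.remap(gx,q[:,:1],q[:,1:],1)[:,0]*nrm[0]+cv2.remap(gy,q[:,:1],q[:,1:],1)[:,0]*nrm[1]
            e+=abs(v.mean())
    return -e
E
python3 - <<'E'
from tray import *
go(.5985,-.218,.045-.03,98.2)
C={n:viewer.camera(n) for n in("top","scene")}
I={n:cv2.imread(f"pics/{n}3.png") for n in C}
G={n:grad(I[n]) for n in I}
for w in(["top"],["scene"],["top","scene"]):
    best=None
    for x0 in(.526,.530,.534):
      for y0 in(.02,.025):
        o=minimize(score,[x0,y0,.025],args=(C,G,w),method="Nelder-Mead",options=dict(initial_simplex=np.array([x0,y0,.025])+np.array([[0,0,0],[.003,0,0],[0,.003,0],[0,0,.02]])))
        if best is None or o.fun<best.fun: best=o
    print(w,best.x[:2].round(4),np.degrees(best.x[2]).round(2),best.fun)
cr=[(57,212),(430,193),(437,342),(65,360)]
q=np.array([unproj(C["top"],(200+(u+.5)/5-.5,150+(v+.5)/5-.5),.04) for u,v in cr]); print(q.round(4),q.mean(0))
E
```

```text
t28.3 at [ 0.5973 -0.2084  0.1559] psi 97.4 turn -0.8 (tilt -0.0 -0.2) then slide [-0.96 -0.02 14.09] w 0.0799 gf 0.0 F [-0.5 -0.2 -0.4]
['top'] [0.5294 0.0249] 1.59 -130.27235412597656
['scene'] [0.5297 0.0225] 1.33 -104.46540069580078
['top', 'scene'] [0.5296 0.0235] 1.39 -227.4996795654297
[[ 0.5691  0.1329  0.04  ]
 [ 0.5742 -0.0818  0.04  ]
 [ 0.4883 -0.0834  0.04  ]
 [ 0.4838  0.1301  0.04  ]] [0.52884344 0.02446595 0.04      ]
```

Call:
move_arm --dr '[[0, 0, -0.7], [0, 0, 0], [0, 0, 0], [0, 0, 0], [0, 0, 0]]' --slide '[[-0.9, 0, 2], [0, 0, 4], [0, 0, 3], [0, 0, 0], [0, 0, 0]]' --grip '[8, 8, 8, 8, 8]'

```text
t: 28.85
tcp_pos: [0.6005, -0.2095, 0.0688]
ee_rot: [[-0.15, 0.989, -0.002], [0.989, 0.15, 0.001], [0.001, -0.001, -1.0]]
ft_force: [0.3, 1.0, 0.9]
gripper_width: 0.0799
grasp_force: 0.0
```

```bash
python3 - <<'E'
from h import *
go(.5985,-.218,.02,98.1)
E
```

```text
t28.9 at [ 0.6005 -0.2095  0.0688] psi 98.6 turn 0.5 (tilt 0.1 -0.1) then slide [-0.81 -0.32  4.88] w 0.0799 gf 0.0 F [0.3 1.  0.9]
```

Call:
move_arm --dr '[[0, 0, 0.5], [0, 0, 0], [0, 0, 0], [0, 0, 0], [0, 0, 0]]' --slide '[[-0.8, -0.3, 0], [0, 0, 2.4], [0, 0, 2.4], [0, 0, 0], [0, 0, 0]]' --grip '[8, 8, 8, 8, 8]'

```text
t: 29.27
tcp_pos: [0.5996, -0.2201, 0.0223]
ee_rot: [[-0.14, 0.99, 0.001], [0.99, 0.14, -0.001], [-0.001, 0.001, -1.0]]
ft_force: [-0.1, 0.3, 0.6]
gripper_width: 0.0798
grasp_force: 0.0
```

Call:
move_arm --dr '[[0, 0, 0], [0, 0, 0], [0, 0, 0], [0, 0, 0], [0, 0, 0]]' --slide '[[0, 0, 0], [0, 0, 0], [0, 0, 0], [0, 0, 0], [0, 0, 0]]' --grip '[8, 5, 5, 5, 5]'

```text
t: 29.68
tcp_pos: [0.6, -0.2203, 0.0229]
ee_rot: [[-0.141, 0.99, 0.003], [0.99, 0.141, -0.002], [-0.002, 0.002, -1.0]]
ft_force: [-0.9, 0.2, 7.2]
gripper_width: 0.0546
grasp_force: 66.3
```

```bash
python3 - <<'E'
from h import *
go(.5308,-.0275,.12,91.4)
E
```

```text
t29.7 at [ 0.6    -0.2203  0.0229] psi 98.1 turn 6.7 (tilt -0.1 0.1) then slide [19.45 -6.45 -9.71] w 0.0546 gf 66.3 F [-0.9  0.2  7.2]
```

Call:
move_arm --dr '[[0, 0, 0], [0, 0, 0], [0, 0, 0], [0, 0, 6.7], [0, 0, 0]]' --slide '[[0, 0, -2], [0, 0, -4], [0, 0, -4], [0, 0, 0], [3.2, -1.1, 0]]' --grip '[5, 5, 5, 5, 5]'

```text
t: 30.1
tcp_pos: [0.5933, -0.1952, 0.1254]
ee_rot: [[-0.016, 1.0, 0.015], [1.0, 0.016, -0.01], [-0.011, 0.015, -1.0]]
ft_force: [1.2, 0.1, -2.5]
gripper_width: 0.0543
grasp_force: 65.0
```

Call:
move_arm --dr '[[0, 0, 0], [0, 0, 0], [0, 0, 0], [0, 0, 0], [0, 0, 0]]' --slide '[[3.2, -1.1, 0], [3.2, -1.1, 0], [3.2, -1.1, 0], [3.2, -1.1, 0], [3.2, -1, 0]]' --grip '[5, 5, 5, 5, 5]'

```text
t: 30.52
tcp_pos: [0.5282, -0.0279, 0.1211]
ee_rot: [[-0.023, 1.0, 0.0], [1.0, 0.023, 0.0], [0.0, 0.0, -1.0]]
ft_force: [0.7, 0.7, -2.4]
gripper_width: 0.0551
grasp_force: 65.1
```

Call:
move_arm --dr '[[0, 0, 0], [0, 0, 0], [0, 0, 0], [0, 0, 0], [0, 0, 0]]' --slide '[[0, 0, 0], [0, 0, 0], [0, 0, 0], [0, 0, 0], [0, 0, 0]]' --grip '[5, 5, 5, 5, 5]'

```text
t: 30.93
tcp_pos: [0.5302, -0.0305, 0.1208]
ee_rot: [[-0.022, 1.0, 0.001], [1.0, 0.022, -0.0], [-0.0, 0.001, -1.0]]
ft_force: [-1.0, -0.5, -2.6]
gripper_width: 0.0548
grasp_force: 65.1
```

```bash
python3 - <<'E'
from h import *
go(.5308,-.0295,.09,91.4)
C=cams()
for n in C: cv2.imwrite(f"pics/{n}4.png",C[n]["color"][:,:,::-1])
a=C["top"]["color"][140:260,200:340]; b=C["scene"]["color"][130:310,180:390]
o=np.zeros((480,800,3),np.uint8); o[:343,:400]=cv2.resize(a,(400,343)); o[:343,400:]=cv2.resize(b,(400,343))
cv2.imwrite("pics/c4.png",o[:343,:,::-1])
E
```

```text
t30.9 at [ 0.5302 -0.0305  0.1208] psi 91.3 turn -0.1 (tilt -0.0 0.1) then slide [0.1  0.06 3.08] w 0.0548 gf 65.1 F [-1.  -0.5 -2.6]
```

View pics/c4.png

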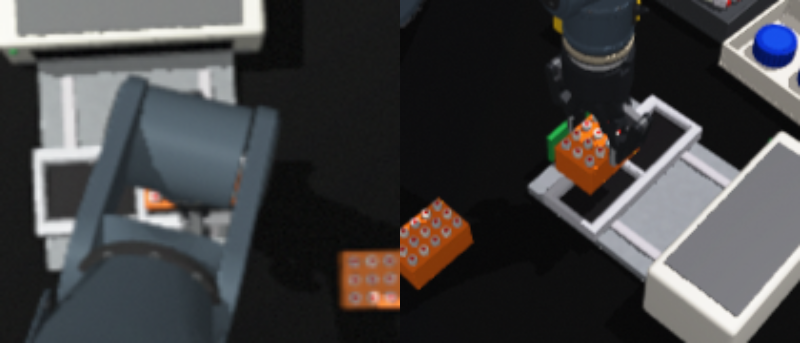

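Call:
move_arm --dr '[[0, 0, 0], [0, 0, 0], [0, 0, 0], [0, 0, 0], [0, 0, 0]]' --slide '[[0.1, 0.05, 1], [0, 0, 2], [0, 0, 1.5], [0, 0, 0.8], [0, 0, 0]]' --grip '[5, 5, 5, 5, 5]'

```text
t: 31.45
tcp_pos: [0.5283, -0.0282, 0.0654]
ee_rot: [[-0.023, 1.0, -0.004], [1.0, 0.023, 0.001], [0.001, -0.004, -1.0]]
ft_force: [-0.6, -0.1, -2.0]
gripper_width: 0.0545
grasp_force: 65.1
```

Call:
move_arm --dr '[[0, 0, 0], [0, 0, 0], [0, 0, 0], [0, 0, 0], [0, 0, 0]]' --slide '[[0, 0, 0], [0, 0, 0.3], [0, 0, 0.3], [0, 0, 0], [0, 0, 0]]' --grip '[5, 5, 5, 5, 5]'

```text
t: 31.87
tcp_pos: [0.53, -0.0283, 0.062]
ee_rot: [[-0.024, 1.0, 0.001], [1.0, 0.024, -0.0], [-0.0, 0.001, -1.0]]
ft_force: [0.5, -1.5, -1.7]
gripper_width: 0.055
grasp_force: 65.1
```

```bash
python3 - <<'E'
from h import *
go(.5308,-.0295,.05,91.4)
E
```

```text
t31.9 at [ 0.53   -0.0283  0.062 ] psi 91.4 turn -0.0 (tilt -0.0 0.0) then slide [-0.12  0.08  1.2 ] w 0.0550 gf 65.1 F [ 0.5 -1.5 -1.7]
```

Correct the offset and lower slowly.

Call:
move_arm --dr '[[0, 0, 0], [0, 0, 0], [0, 0, 0], [0, 0, 0], [0, 0, 0]]' --slide '[[-0.1, 0.08, 0], [0, 0, 0.3], [0, 0, 0.3], [0, 0, 0], [0, 0, 0]]' --grip '[5, 5, 5, 5, 5]'

```text
t: 32.28
tcp_pos: [0.5304, -0.0292, 0.0554]
ee_rot: [[-0.024, 1.0, -0.001], [1.0, 0.024, 0.0], [0.0, -0.001, -1.0]]
ft_force: [0.6, -0.4, -1.9]
gripper_width: 0.0549
grasp_force: 65.2
```

Call:
move_arm --dr '[[0, 0, 0], [0, 0, 0], [0, 0, 0], [0, 0, 0], [0, 0, 0]]' --slide '[[0, 0, 0.2], [0, 0, 0.2], [0, 0, 0], [0, 0, 0], [0, 0, 0]]' --grip '[5, 5, 5, 5, 5]'

```text
t: 32.7
tcp_pos: [0.5306, -0.0292, 0.0516]
ee_rot: [[-0.024, 1.0, -0.0], [1.0, 0.024, 0.0], [0.0, -0.0, -1.0]]
ft_force: [-0.1, 0.9, -2.1]
gripper_width: 0.055
grasp_force: 65.2
```

Call:
move_arm --dr '[[0, 0, 0], [0, 0, 0], [0, 0, 0], [0, 0, 0], [0, 0, 0]]' --slide '[[0, 0, 0.1], [0, 0, 0.1], [0, 0, 0], [0, 0, 0], [0, 0, 0]]' --grip '[5, 5, 5, 5, 5]'

```text
t: 33.12
tcp_pos: [0.5308, -0.0293, 0.0509]
ee_rot: [[-0.024, 1.0, 0.001], [1.0, 0.024, -0.0], [-0.0, 0.001, -1.0]]
ft_force: [-1.9, 1.3, 6.8]
gripper_width: 0.0544
grasp_force: 66.1
```

Call:
move_arm --dr '[[0, 0, 0], [0, 0, 0], [0, 0, 0], [0, 0, 0], [0, 0, 0]]' --slide '[[0, 0, 0.1], [0, 0, 0], [0, 0, 0], [0, 0, 0], [0, 0, 0]]' --grip '[5, 5, 5, 5, 5]'

```text
t: 33.53
tcp_pos: [0.531, -0.0292, 0.0508]
ee_rot: [[-0.024, 1.0, 0.002], [1.0, 0.024, -0.0], [-0.0, 0.002, -1.0]]
ft_force: [-2.3, 0.9, 13.5]
gripper_width: 0.0547
grasp_force: 67.1
```

Call:
move_arm --dr '[[0, 0, 0], [0, 0, 0], [0, 0, 0], [0, 0, 0], [0, 0, 0]]' --slide '[[0, 0, -0.1], [0, 0, 0], [0, 0, 0], [0, 0, 0], [0, 0, 0]]' --grip '[5, 5, 7.2, 7.2, 7.2]'

```text
t: 33.95
tcp_pos: [0.5308, -0.0293, 0.0495]
ee_rot: [[-0.024, 1.0, 0.0], [1.0, 0.024, -0.0], [-0.0, 0.0, -1.0]]
ft_force: [-0.1, -0.1, 0.3]
gripper_width: 0.0719
grasp_force: 0.0
```

Call:
move_arm --dr '[[0, 0, 0], [0, 0, 0], [0, 0, 0], [0, 0, 0], [0, 0, 0]]' --slide '[[0, 0, -2], [0, 0, -4], [0, 0, -4], [-3.8, 0, -3], [-3.8, 0, 0]]' --grip '[7.2, 7.2, 7.2, 8, 8]'

```text
t: 34.37
tcp_pos: [0.5356, -0.0998, 0.181]
ee_rot: [[-0.029, 1.0, 0.01], [1.0, 0.029, -0.004], [-0.004, 0.01, -1.0]]
ft_force: [1.4, -0.5, 0.2]
gripper_width: 0.0799
grasp_force: 0.0
```

Call:
move_arm --dr '[[0, 0, 0], [0, 0, 0], [0, 0, 0], [0, 0, 0], [0, 0, 0]]' --slide '[[-3.8, 2, 0], [-3.8, 2, 0], [-3.8, 2, 0], [0, 3, 0], [0, 0, 0]]' --grip '[8, 8, 8, 8, 8]'

```text
t: 34.78
tcp_pos: [0.6281, -0.2121, 0.1753]
ee_rot: [[-0.021, 1.0, 0.007], [1.0, 0.021, -0.002], [-0.002, 0.007, -1.0]]
ft_force: [1.5, -0.4, -0.4]
gripper_width: 0.0804
grasp_force: 0.0
```

```bash
python3 - <<'E'
from tray import *
C=cams()
a=C["top"]["color"][150:245,200:300]; b=C["scene"]["color"][170:290,225:355]
o=np.zeros((400,800,3),np.uint8); o[:380,:400]=cv2.resize(a,(400,380)); o[:369,400:]=cv2.resize(b,(400,369))
cv2.imwrite("pics/c5.png",o[:,:,::-1])
find("rack",C)
G={n:grad(C[n]["color"][:,:,::-1].copy()) for n in C}
o=minimize(score,[.5296,.0235,.025],args=(C,G,["top","scene"]),method="Nelder-Mead"); print(o.x.round(4),o.fun)
go(.4302,-.2215,.1,90.6)
E
```

```text
rack (array([ 0.5268, -0.0234]), np.float64(8.8), 2, np.float64(0.608)) 230
[0.5301 0.0247 0.024 ] -212.19271850585938
t34.9 at [ 0.6231 -0.2085  0.1744] psi 91.4 turn 0.8 (tilt 0.1 -0.1) then slide [ -1.1  -19.3    7.44] w 0.0802 gf 0.0 F [-0.5 -0.3  1. ]
```

View pics/c5.png

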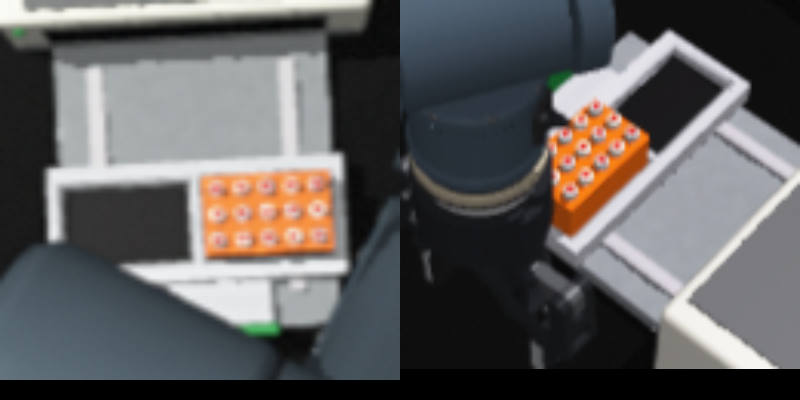

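Call:
move_arm --dr '[[0, 0, 0.8], [0, 0, 0], [0, 0, 0], [0, 0, 0], [0, 0, 0]]' --slide '[[-0.2, -3.8, 0], [-0.2, -3.8, 0], [-0.2, -3.8, 0], [-0.2, -3.8, 0], [-0.2, -3.8, 0]]' --grip '[8, 8, 8, 8, 8]'

```text
t: 35.3
tcp_pos: [0.4301, -0.2187, 0.1752]
ee_rot: [[-0.012, 1.0, -0.002], [1.0, 0.012, 0.001], [0.001, -0.002, -1.0]]
ft_force: [-0.8, -0.6, -0.9]
gripper_width: 0.0799
grasp_force: 0.0
```

Call:
move_arm --dr '[[0, 0, 0], [0, 0, 0], [0, 0, 0], [0, 0, 0], [0, 0, 0]]' --slide '[[0, 0, 2], [0, 0, 3], [0, 0, 2], [0, 0, 0], [0, 0, 0]]' --grip '[8, 8, 8, 8, 8]'

```text
t: 35.72
tcp_pos: [0.4318, -0.2192, 0.105]
ee_rot: [[-0.011, 1.0, -0.003], [1.0, 0.011, 0.003], [0.003, -0.003, -1.0]]
ft_force: [-0.1, 0.3, 0.8]
gripper_width: 0.08
grasp_force: 0.0
```

```bash
python3 - <<'E'
from h import *
c=viewer.camera("scene"); m=comps(mask(c,"orange"),60); print([(a,ce.round(1)) for _,a,ce in m])
go(.4302,-.2205,.02,90.6)
E
```

```text
[(np.int32(685), array([283.8, 226.8])), (np.int32(774), array([194.9, 261.6]))]
t35.8 at [ 0.4328 -0.22    0.1059] psi 90.6 turn 0.0 (tilt 0.0 -0.0) then slide [-0.05 -0.26  8.59] w 0.0799 gf 0.0 F [ 0.3  0.1 -0.1]
```

Call:
move_arm --dr '[[0, 0, 0], [0, 0, 0], [0, 0, 0], [0, 0, 0], [0, 0, 0]]' --slide '[[0, -0.2, 2.5], [0, 0, 3], [0, 0, 2], [0, 0, 1], [0, 0, 0]]' --grip '[8, 8, 8, 8, 8]'

```text
t: 36.18
tcp_pos: [0.4311, -0.2204, 0.0198]
ee_rot: [[-0.01, 1.0, -0.001], [1.0, 0.01, 0.001], [0.001, -0.001, -1.0]]
ft_force: [0.5, -0.4, -0.7]
gripper_width: 0.0802
grasp_force: 0.0
```

```bash
python3 - <<'E'
from h import *
go(.4302,-.2215,.02,90.6)
E
```

```text
t36.2 at [ 0.4311 -0.2204  0.0198] psi 90.6 turn -0.0 (tilt 0.1 -0.1) then slide [-0.11 -0.09 -0.02] w 0.0802 gf 0.0 F [ 0.5 -0.4 -0.7]
```

Call:
move_arm --dr '[[0, 0, 0], [0, 0, 0], [0, 0, 0], [0, 0, 0], [0, 0, 0]]' --slide '[[0, 0, 0], [0, 0, 0], [0, 0, 0], [0, 0, 0], [0, 0, 0]]' --grip '[8, 5, 5, 5, 5]'

```text
t: 36.6
tcp_pos: [0.4318, -0.2213, 0.0222]
ee_rot: [[-0.01, 1.0, 0.002], [1.0, 0.01, -0.002], [-0.002, 0.002, -1.0]]
ft_force: [-1.5, 0.6, 4.6]
gripper_width: 0.0549
grasp_force: 64.5
```

```bash
python3 - <<'E'
from h import *
go(.5284,.0745,.13,91.4)
E
```

```text
t36.6 at [ 0.4318 -0.2213  0.0222] psi 90.6 turn -0.8 (tilt -0.1 0.1) then slide [ 29.33  10.38 -10.78] w 0.0549 gf 64.5 F [-1.5  0.6  4.6]
```

Call:
move_arm --dr '[[0, 0, 0], [0, 0, 0], [0, 0, 0], [0, 0, 0], [0, 0, -0.8]]' --slide '[[0, 0, -2], [0, 0, -4], [0, 0, -4], [0, 0, -3], [0, 0, 0]]' --grip '[5, 5, 5, 5, 5]'

```text
t: 37.02
tcp_pos: [0.4344, -0.2232, 0.1567]
ee_rot: [[-0.025, 1.0, 0.01], [1.0, 0.025, -0.009], [-0.009, 0.01, -1.0]]
ft_force: [0.5, -0.5, -3.1]
gripper_width: 0.0547
grasp_force: 65.0
```

Call:
move_arm --dr '[[0, 0, 0], [0, 0, 0], [0, 0, 0], [0, 0, 0], [0, 0, 0]]' --slide '[[3.6, 1.3, 0], [3.6, 1.3, 0], [3.6, 1.3, 0], [3.6, 1.3, 0], [3.6, 1.3, 0]]' --grip '[5, 5, 5, 5, 5]'

```text
t: 37.43
tcp_pos: [0.4915, -0.0376, 0.1503]
ee_rot: [[-0.023, 1.0, -0.001], [1.0, 0.023, 0.0], [0.0, -0.001, -1.0]]
ft_force: [0.0, -0.3, -1.4]
gripper_width: 0.0544
grasp_force: 64.9
```

Call:
move_arm --dr '[[0, 0, 0], [0, 0, 0], [0, 0, 0], [0, 0, 0], [0, 0, 0]]' --slide '[[3.6, 1.3, 0], [3.6, 1.3, 0], [3.6, 1.2, 0], [0, 0, 0], [0, 0, 0]]' --grip '[5, 5, 5, 5, 5]'

```text
t: 37.85
tcp_pos: [0.5269, 0.0716, 0.1501]
ee_rot: [[-0.029, 1.0, -0.001], [1.0, 0.029, -0.0], [-0.0, -0.001, -1.0]]
ft_force: [-0.4, -0.7, -3.2]
gripper_width: 0.0548
grasp_force: 64.9
```

```bash
python3 - <<'E'
from h import *
go(.5284,.0745,.075,91.4)
E
```

```text
t37.9 at [0.5269 0.0716 0.1501] psi 91.6 turn 0.2 (tilt -0.0 -0.0) then slide [0.28 0.16 7.51] w 0.0548 gf 64.9 F [-0.4 -0.7 -3.2]
```

Call:
move_arm --dr '[[0, 0, 0.2], [0, 0, 0], [0, 0, 0], [0, 0, 0], [0, 0, 0]]' --slide '[[0.3, 0.1, 2], [0, 0, 3], [0, 0, 2.5], [0, 0, 0], [0, 0, 0]]' --grip '[5, 5, 5, 5, 5]'

```text
t: 38.27
tcp_pos: [0.5266, 0.0714, 0.0744]
ee_rot: [[-0.019, 1.0, -0.005], [1.0, 0.019, 0.0], [0.0, -0.005, -1.0]]
ft_force: [0.2, 0.1, -1.9]
gripper_width: 0.0552
grasp_force: 64.8
```

Call:
move_arm --dr '[[0, 0, 0], [0, 0, 0], [0, 0, 0], [0, 0, 0], [0, 0, 0]]' --slide '[[0, 0, 0.5], [0, 0, 0.4], [0, 0, 0], [0, 0, 0], [0, 0, 0]]' --grip '[5, 5, 5, 5, 5]'

```text
t: 38.68
tcp_pos: [0.5288, 0.0725, 0.0672]
ee_rot: [[-0.02, 1.0, 0.001], [1.0, 0.02, -0.0], [-0.0, 0.001, -1.0]]
ft_force: [0.4, 0.2, -2.0]
gripper_width: 0.0548
grasp_force: 64.9
```

```bash
python3 - <<'E'
from h import *
go(.5284,.0745,.05,91.4)
E
```

```text
t38.7 at [0.5288 0.0725 0.0672] psi 91.2 turn -0.2 (tilt -0.0 0.1) then slide [ 0.2  -0.03  1.72] w 0.0548 gf 64.9 F [ 0.4  0.2 -2. ]
```

Call:
move_arm --dr '[[0, 0, -0.2], [0, 0, 0], [0, 0, 0], [0, 0, 0], [0, 0, 0]]' --slide '[[0.2, 0, 0], [0, 0, 0.3], [0, 0, 0.3], [0, 0, 0.3], [0, 0, 0]]' --grip '[5, 5, 5, 5, 5]'

```text
t: 39.1
tcp_pos: [0.5277, 0.0746, 0.0568]
ee_rot: [[-0.024, 1.0, -0.001], [1.0, 0.024, 0.0], [0.0, -0.001, -1.0]]
ft_force: [-0.5, -0.3, -2.5]
gripper_width: 0.0546
grasp_force: 65.0
```

Call:
move_arm --dr '[[0, 0, 0], [0, 0, 0], [0, 0, 0], [0, 0, 0], [0, 0, 0]]' --slide '[[0, 0, 0.3], [0, 0, 0.3], [0, 0, 0], [0, 0, 0], [0, 0, 0]]' --grip '[5, 5, 5, 5, 5]'

```text
t: 39.52
tcp_pos: [0.5282, 0.0745, 0.0514]
ee_rot: [[-0.024, 1.0, -0.0], [1.0, 0.024, 0.0], [0.0, -0.0, -1.0]]
ft_force: [0.1, 0.2, -1.7]
gripper_width: 0.0545
grasp_force: 65.0
```

Call:
move_arm --dr '[[0, 0, 0], [0, 0, 0], [0, 0, 0], [0, 0, 0], [0, 0, 0]]' --slide '[[0, 0, 0.2], [0, 0, 0.1], [0, 0, 0], [0, 0, 0], [0, 0, 0]]' --grip '[5, 5, 5, 5, 5]'

```text
t: 39.93
tcp_pos: [0.5287, 0.0746, 0.0501]
ee_rot: [[-0.024, 1.0, 0.002], [1.0, 0.024, -0.0], [-0.0, 0.002, -1.0]]
ft_force: [-1.8, -0.1, 9.4]
gripper_width: 0.0545
grasp_force: 66.4
```

Call:
move_arm --dr '[[0, 0, 0], [0, 0, 0], [0, 0, 0], [0, 0, 0], [0, 0, 0]]' --slide '[[0, 0, 0.1], [0, 0, 0], [0, 0, -0.1], [0, 0, 0], [0, 0, 0]]' --grip '[5, 5, 5, 7.2, 7.2]'

```text
t: 40.35
tcp_pos: [0.5287, 0.0745, 0.0489]
ee_rot: [[-0.024, 1.0, 0.001], [1.0, 0.024, -0.0], [-0.0, 0.001, -1.0]]
ft_force: [0.2, -0.6, -0.4]
gripper_width: 0.072
grasp_force: 0.0
```

Call:
move_arm --dr '[[0, 0, 0], [0, 0, 0], [0, 0, 0], [0, 0, 0], [0, 0, 0]]' --slide '[[0, 0, 0], [0, 0, -2], [0, 0, -4], [0, 0, -4], [0, 0, -2]]' --grip '[7.2, 7.2, 7.2, 7.2, 5]'

```text
t: 40.77
tcp_pos: [0.5301, 0.0745, 0.1719]
ee_rot: [[-0.024, 1.0, 0.005], [1.0, 0.024, -0.0], [-0.0, 0.005, -1.0]]
ft_force: [1.1, -0.6, -0.9]
gripper_width: 0.0616
grasp_force: 0.0
```

Call:
move_arm --dr '[[0, 0, 0], [0, 0, 0], [0, 0, 0], [0, 0, 0], [0, 0, 0]]' --slide '[[-1.2, -3.5, 0], [-1.2, -3.5, 0], [-1.2, -3.5, 0], [-1.2, -3.5, 0], [0, 0, 0]]' --grip '[0, 0, 0, 0, 0]'

```text
t: 41.18
tcp_pos: [0.3795, 0.0239, 0.1674]
ee_rot: [[-0.023, 1.0, -0.013], [1.0, 0.023, 0.002], [0.003, -0.013, -1.0]]
ft_force: [-0.4, 0.3, 0.3]
gripper_width: 0.0004
grasp_force: 0.0
```

```bash
python3 - <<'E'
from tray import *
C=cams()
a=C["top"]["color"][150:245,200:300]; b=C["scene"]["color"][170:290,225:355]
o=np.zeros((400,800,3),np.uint8); o[:380,:400]=cv2.resize(a,(400,380)); o[:369,400:]=cv2.resize(b,(400,369))
cv2.imwrite("pics/c6.png",o[:,:,::-1])
go(.395,.0215,.035,91.4)
E
```

```text
t41.3 at [0.3881 0.023  0.1685] psi 91.3 turn -0.1 (tilt 0.0 -0.0) then slide [-0.17  0.69 13.35] w 0.0003 gf 0.0 F [ 0.3 -0.1  0.2]
```

View pics/c6.png

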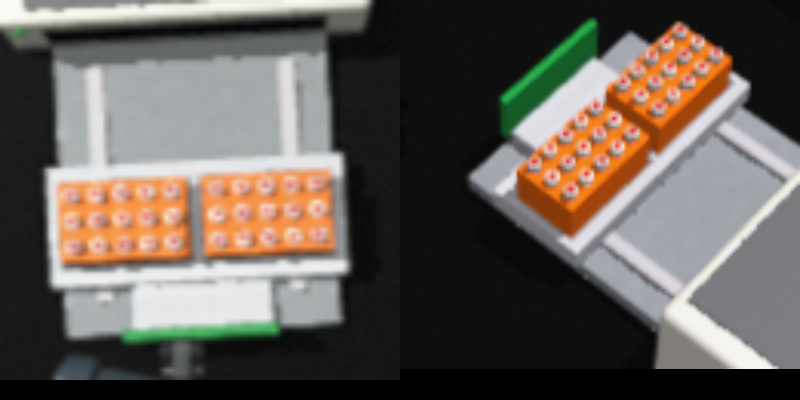

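Call:
move_arm --dr '[[0, 0, 0], [0, 0, 0], [0, 0, 0], [0, 0, 0], [0, 0, 0]]' --slide '[[-0.1, 0.2, 2], [0, 0, 4], [0, 0, 4], [0, 0, 2.5], [0, 0, 0.5]]' --grip '[0, 0, 0, 0, 0]'

```text
t: 41.7
tcp_pos: [0.3918, 0.0224, 0.0349]
ee_rot: [[-0.024, 1.0, -0.004], [1.0, 0.024, 0.001], [0.001, -0.004, -1.0]]
ft_force: [-0.8, -0.0, -0.6]
gripper_width: 0.0001
grasp_force: 0.0
```

Call:
move_arm --dr '[[0, 0, 0], [0, 0, 0], [0, 0, 0], [0, 0, 0], [0, 0, 0]]' --slide '[[0, 0, 0], [0, 0.8, 0], [0, 0.8, 0], [0, 0.8, 0], [0, 0.8, 0]]' --grip '[0, 0, 0, 0, 0]'

```text
t: 42.12
tcp_pos: [0.4261, 0.0228, 0.04]
ee_rot: [[-0.024, 1.0, 0.005], [1.0, 0.024, -0.001], [-0.001, 0.005, -1.0]]
ft_force: [0.8, -0.9, 0.2]
gripper_width: 0.0
grasp_force: 0.0
```

Call:
move_arm --dr '[[0, 0, 0], [0, 0, 0], [0, 0, 0], [0, 0, 0], [0, 0, 0]]' --slide '[[0, 0.8, 0], [0, 0.8, 0], [0, 0.8, 0], [0, 0.8, 0], [0, 0.8, 0]]' --grip '[0, 0, 0, 0, 0]'

```text
t: 42.53
tcp_pos: [0.4622, 0.0244, 0.0387]
ee_rot: [[-0.024, 1.0, -0.004], [1.0, 0.024, 0.001], [0.001, -0.004, -1.0]]
ft_force: [-5.2, 1.0, 2.6]
gripper_width: 0.0001
grasp_force: 2.5
```

```bash
python3 - <<'E'
from h import *
go(.53,.0235,.04,91.4)
E
```

```text
t42.5 at [0.4622 0.0244 0.0387] psi 91.4 turn -0.0 (tilt 0.0 -0.2) then slide [-0.26  6.78 -0.13] w 0.0001 gf 2.5 F [-5.2  1.   2.6]
```

Call:
move_arm --dr '[[0, 0, 0], [0, 0, 0], [0, 0, 0], [0, 0, 0], [0, 0, 0]]' --slide '[[0, 0.8, 0], [0, 0.8, 0], [0, 0.8, 0], [0, 0.8, 0], [0, 0.8, 0]]' --grip '[0, 0, 0, 0, 0]'

```text
t: 42.95
tcp_pos: [0.5038, 0.0253, 0.0384]
ee_rot: [[-0.024, 1.0, -0.001], [1.0, 0.024, 0.0], [0.0, -0.001, -1.0]]
ft_force: [-6.0, 1.4, 2.8]
gripper_width: 0.0
grasp_force: 2.4
```

Call:
move_arm --dr '[[0, 0, 0], [0, 0, 0], [0, 0, 0], [0, 0, 0], [0, 0, 0]]' --slide '[[0, 0.6, 0], [0, 0.5, 0], [0, 0.4, 0], [0, 0.3, 0], [0, 0.3, 0]]' --grip '[0, 0, 0, 0, 0]'

```text
t: 43.37
tcp_pos: [0.5225, 0.0257, 0.0383]
ee_rot: [[-0.024, 1.0, -0.005], [1.0, 0.024, 0.0], [0.001, -0.005, -1.0]]
ft_force: [-12.2, -0.8, 9.9]
gripper_width: 0.0
grasp_force: 5.9
```

Call:
move_arm --dr '[[0, 0, 0], [0, 0, 0], [0, 0, 0], [0, 0, 0], [0, 0, 0]]' --slide '[[0, 0.1, 0], [0, 0.1, 0], [0, 0.1, 0], [0, 0.1, 0], [0, 0.1, 0]]' --grip '[0, 0, 0, 0, 0]'

```text
t: 43.78
tcp_pos: [0.5223, 0.0258, 0.0384]
ee_rot: [[-0.025, 1.0, -0.015], [1.0, 0.025, 0.001], [0.001, -0.015, -1.0]]
ft_force: [-16.6, -3.5, 14.1]
gripper_width: -0.0001
grasp_force: 8.7
```

Call:
move_arm --dr '[[0, 0, 0], [0, 0, 0], [0, 0, 0], [0, 0, 0], [0, 0, 0]]' --slide '[[0, 0.2, 0], [0, 0.2, 0], [0, 0, 0], [0, -0.5, 0], [0, -0.5, 0]]' --grip '[0, 0, 0, 0, 0]'

```text
t: 44.2
tcp_pos: [0.5224, 0.0252, 0.0384]
ee_rot: [[-0.024, 1.0, -0.001], [1.0, 0.024, -0.0], [-0.0, -0.001, -1.0]]
ft_force: [0.7, 0.2, -0.2]
gripper_width: -0.0002
grasp_force: 0.0
```

Call:
move_arm --dr '[[0, 0, 0], [0, 0, 0], [0, 0, 0], [0, 0, 0], [0, 0, 0]]' --slide '[[0, -1, 0], [0, -3, 0], [0, -3, 0], [0, -3, -1], [0, 0, -3]]' --grip '[0, 0, 0, 0, 0]'

```text
t: 44.62
tcp_pos: [0.4153, 0.0239, 0.0761]
ee_rot: [[-0.023, 1.0, -0.014], [1.0, 0.023, 0.003], [0.003, -0.014, -1.0]]
ft_force: [-0.1, 0.3, -0.3]
gripper_width: -0.0001
grasp_force: 0.0
```

Call:
move_arm --dr '[[0, 0, 0], [0, 0, 0], [0, 0, 0], [0, 0, 0], [0, 0, 0]]' --slide '[[0, 0, -4], [0, 0, -4], [0, 0, -4], [0, 0, 0], [0, 0, 0]]' --grip '[0, 0, 0, 0, 0]'

```text
t: 45.03
tcp_pos: [0.4279, 0.0218, 0.2016]
ee_rot: [[-0.024, 1.0, 0.013], [1.0, 0.024, -0.003], [-0.003, 0.013, -1.0]]
ft_force: [0.3, -0.0, 0.3]
gripper_width: -0.0003
grasp_force: 0.0
```

```bash
python3 - <<'E'
from tray import *
C=cams()
G={n:grad(C[n]["color"][:,:,::-1].copy()) for n in C}
o=minimize(score,[.6290,.026,.0244],args=(C,G,["top","scene"]),method="Nelder-Mead",options=dict(initial_simplex=np.array([.629,.026,.0244])+np.array([[0,0,0],[.004,0,0],[0,.003,0],[0,0,.02]]))); print(o.x.round(4),o.fun)
find("rack",C); go(.4,0,.2,91.4)
b=C["scene"]["color"]; a=C["top"]["color"][100:260,90:300]
im=np.zeros((600,800,3),np.uint8); im[:420,:560]=b; im[420:,:236]=cv2.resize(a,(236,180)); im[:180,560:796]=cv2.resize(a,(236,180)); im[180:600,:][240:,240:800]=cv2.resize(b[170:290,250:430],(560,180))
cv2.imwrite("pics/c7.png",im[:,:,::-1])
E
```

```text
[0.6317 0.0276 0.0149] -191.213623046875
rack (array([ 0.6266, -0.0232]), np.float64(1.0), 1, np.float64(0.19)) 257
rack (array([0.6244, 0.0801]), np.float64(2.2), 1, np.float64(0.226)) 249
t45.1 at [0.4245 0.0226 0.1986] psi 91.4 turn -0.0 (tilt -0.1 0.2) then slide [-2.2  -2.51 -0.14] w 0.0001 gf 0.0 F [ 0.1 -0.2 -0.6]
```

View pics/c7.png

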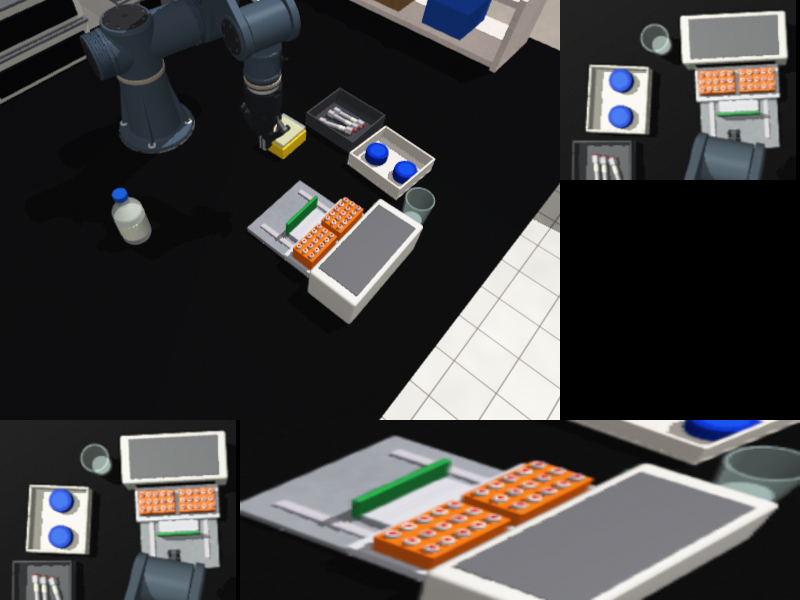

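```bash
python3 -c "
from bench import arm; print(arm.job_done())"
```

```text
the job is handed in; nothing more can be done
None
```

The job is handed in: both racks are seated in the tray pockets, the tray is pushed home against its stop, the three columns are in the grey bin and the two caps are in the white bin. The last pictures showed the bottle, beaker and yellow box standing as before.

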